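# Roll the specimen tote to the stop, load the bay and hang its guard door

## Task

Put every specimen jar standing on the desk upright in the grey tote, keeping the tote on the rollers away from the end stop meanwhile, then roll it along the rollers (without lifting it) all the way against the end stop. Only there lift it off and set it down flat in the middle of the loading bay, its long side along the bay's long side; then hang the loose guard door on the bay's two hinge pins, fully down and shut across the open side. Keep the tote level throughout and leave the mouse, the tin and the notebook where they are.

Things in the scene. Friction and masses are not known exactly. Their poses are not given: they have to be found in the camera images.
- track: Roller track, 142 x 432 mm, 14 free steel rollers between aluminium rails. Origin: on the desk between the rails; y runs along the track. The dark end stop (90 mm high) is at the -y end, face at y = -190 mm: the tote touches it with its middle at y = -75 mm. Roller tops are 60 mm above the desk; rails (inner faces x = +-63 mm) and a lip at the +y end (y = +226 mm) rise to 72 mm.
- tote_base (a point): Centre of the underside of the grey tote, z up. It starts on the rollers near the track's +y end. 115 mm (x) x 230 mm (y, along the track), 320 g empty. Inside floor 6 mm up; four compartments (53 mm in x, 102 mm in y, 20 mm deep, walls 3 mm thick) with centres at x = +-28, y = +-61 mm; between the two ends stands the grip plate.
- tote_grip (a point): Grip point of the tote, 83 mm above its underside, in the upright grip plate that stands in the tote's middle. The plate is 56 mm wide along x, 20 mm thick along y, and rises to 98 mm above the underside. The tote rolls with very little force and stays where it is left.
- stand: Black stand on the desk, 130 x 70 x 48 mm, with a slot 15.6 mm wide along its x axis that keeps the door upright. Slot floor 8 mm above the desk, slot walls up to 48 mm. Origin: centre of its underside.
- door_grip (a point): Grip point of the loose lift-off door, in the middle of its thickness and width, 135 mm above its lower edge, 15 mm below its upper edge. The door is a white upright panel 150 mm wide (x) x 12 mm thick (y) x 150 mm high (z), 280 g, with two steel hinge knuckles on its +x edge. It starts upright in the stand.
- door_edge (a point): Middle of the door's free (-x) edge, half-way up: 75 mm in -x and 60 mm below the door's grip point.
- knuckle_low (a point): Centre of the lower end of the door's lower hinge knuckle: an upright tube 24 mm high, 24 mm outside, 13 mm bore, axis 89 mm in +x from the door's middle, its lower end 18 mm above the door's lower edge (117 mm below the grip point). Axes as the door's.
- knuckle_high (a point): The same point of the upper knuckle, 90 mm straight above (27 mm below the grip point).
- bay_floor (a point): Centre of the loading bay's floor, 10 mm above the desk; axes are the bay's, z up. The bay is an open-topped guard, inside 162 mm (x) x 252 mm (y), with white walls up to 100 mm above the desk on its -x, +x and -y sides; the +y side is open until the door closes it. The tote goes here, its long side along the bay's y.
- pin_low (a point): Lower hinge pin of the bay: foot of the pin on its axis, 30 mm above the desk; axes as the bay's. Pin 8 mm thick, 20 mm high, tapered tip. It lies 89 mm in x and 143 mm in y from the bay's floor centre. Its bracket is held from the +x side by a post 150 mm high whose near face is 20 mm from the pin's axis.
- pin_high (a point): Upper pin, the same, foot 120 mm above the desk, straight above the lower. Its bracket (underside 112 mm up, reaching 12 mm to -x and 11 mm to both y sides of the axis) overhangs the lower pin: bring the lower knuckle in under it from the side (-x is free), door 21 to 45 mm above its seat, then lower. Seated, the knuckles rest at the pins' feet, the door's lower edge 12 mm above the desk.
- bay_latch (a point): Where the point given for the door's free edge lies when the door is seated and shut (in line with the bay's x axis, free edge to -x).
- mouse_mid (a point): Black computer mouse, 105 x 60 x 30 mm, its centre. Bystander: leave alone.
- tin_center (a point): Metal tin, 64 mm across, 40 mm high, its centre. Bystander: leave alone.
- notes_mid (a point): Blue notebook, 120 x 80 x 14 mm, its centre. Bystander: leave alone.
- jar1_mid (a point): Specimen jar, amber with a paper band and white lid: upright cylinder 44 mm across, 46 mm high, about 110 g; this point is its centre, half-way up. Starts upright on the desk; may be absent.
- jar2_mid (a point): Specimen jar, amber with a paper band and white lid: upright cylinder 44 mm across, 46 mm high, about 110 g; this point is its centre, half-way up. Starts upright on the desk; may be absent.
- jar3_mid (a point): Specimen jar, amber with a paper band and white lid: upright cylinder 44 mm across, 46 mm high, about 110 g; this point is its centre, half-way up. Starts upright on the desk; may be absent.
- jar4_mid (a point): Specimen jar, amber with a paper band and white lid: upright cylinder 44 mm across, 46 mm high, about 110 g; this point is its centre, half-way up. Starts upright on the desk; may be absent.
Not all that is in view belongs to the job. What is shaped like the part that bears jar3_mid but black, blue or red is not meant.

How it is judged (in metres and radians):
On the way, in this order (a step that is already met when the one before it is completed fails the run):
1. every jar present stands upright in the tote, which is still on the rollers away from the end stop (x of jar1_mid in the frame of tote_base between -0.055 and 0.055 m and y of jar1_mid in the frame of tote_base between -0.113 and 0.113 m and z of jar1_mid in the frame of tote_base between 0.024 and 0.035 m and angle between each of jar1_mid, jar2_mid, jar3_mid, jar4_mid's own z axis and vertical below 0.15 rad and x of jar2_mid in the frame of tote_base between -0.055 and 0.055 m and y of jar2_mid in the frame of tote_base between -0.113 and 0.113 m and z of jar2_mid in the frame of tote_base between 0.024 and 0.035 m and x of jar3_mid in the frame of tote_base between -0.055 and 0.055 m and y of jar3_mid in the frame of tote_base between -0.113 and 0.113 m and z of jar3_mid in the frame of tote_base between 0.024 and 0.035 m and x of jar4_mid in the frame of tote_base between -0.055 and 0.055 m and y of jar4_mid in the frame of tote_base between -0.113 and 0.113 m and z of jar4_mid in the frame of tote_base between 0.024 and 0.035 m and z of tote_base in the frame of track between 0.054 and 0.066 m and x of tote_base in the frame of track between -0.012 and 0.012 m and y of tote_base in the frame of track above -0.045 m), for 0.2 s.
2. the tote, on the rollers, stands against the end stop (z of tote_base in the frame of track between 0.054 and 0.066 m and x of tote_base in the frame of track between -0.012 and 0.012 m and y of tote_base in the frame of track between -0.085 and -0.067 m), for 0.2 s.
3. the tote stands in the middle of the loading bay (horizontal distance between tote_base and bay_floor below 0.03 m and z of tote_base in the frame of bay_floor below 0.006 m and angle between the y axis of tote_base and the y axis of bay_floor, either way round below 0.25 rad and angle between tote_base's own z axis and vertical below 0.06 rad), for 0.2 s.
4. the door is fully down on both hinge pins and shut (distance between knuckle_low and pin_low below 0.007 m and distance between knuckle_high and pin_high below 0.007 m and horizontal distance between door_edge and bay_latch below 0.02 m), for 0.2 s.
At the end, for the whole second after the job is handed in: Every jar upright (0.15 rad) in the tote; the tote level on the bay floor within 30 mm of its middle, long sides within 0.25 rad; both knuckles within 7 mm of their pins' feet and the door's free edge within 20 mm of shut (all of step 3 and all of step 4 and x of jar1_mid in the frame of tote_base between -0.055 and 0.055 m and y of jar1_mid in the frame of tote_base between -0.113 and 0.113 m and z of jar1_mid in the frame of tote_base between 0.024 and 0.035 m and angle between each of jar1_mid, jar2_mid, jar3_mid, jar4_mid's own z axis and vertical below 0.15 rad and x of jar2_mid in the frame of tote_base between -0.055 and 0.055 m and y of jar2_mid in the frame of tote_base between -0.113 and 0.113 m and z of jar2_mid in the frame of tote_base between 0.024 and 0.035 m and x of jar3_mid in the frame of tote_base between -0.055 and 0.055 m and y of jar3_mid in the frame of tote_base between -0.113 and 0.113 m and z of jar3_mid in the frame of tote_base between 0.024 and 0.035 m and x of jar4_mid in the frame of tote_base between -0.055 and 0.055 m and y of jar4_mid in the frame of tote_base between -0.113 and 0.113 m and z of jar4_mid in the frame of tote_base between 0.024 and 0.035 m); the robot touches nothing.
It fails at once if the tote is lifted off the rollers before it has reached the end stop (z of tote_base in the frame of track above 0.075 m and y of tote_base in the frame of track above -0.035 m).
It fails at once if the tote is tipped (angle between tote_base's own z axis and vertical above 0.4 rad).
It fails at once if a bystander (mouse, tin, notebook) is moved more than 30 mm (distance of any of mouse_mid, tin_center, notes_mid from where it was at the start of the episode above 0.03 m).
Of jar1, jar2, jar3, jar4 only 2 to 4 are there at a start; the rules pass over those that are not, and their reading is None.
At some moment in a run one of jar1, jar2, jar3, jar4 may be knocked a few centimetres aside while the robot is not near it.
It also fails if it takes over 210 s, if anything falls off the work surface, if the arm or the gripper's body presses on something with over 40 N, if the wrist force passes 120 N, or if a joint passes its speed limit or range.

## Robot

A 6-joint arm with a two-finger parallel gripper is mounted at the origin on the work surface. World frame = base frame: x ahead of the robot, y to its left, z up, the work surface at z = 0. Lengths are in mm, angles in rad, forces in N, time in s.
With the tool pointing down it reaches from about 300 to 825 mm from the base axis. Payload 5.4 kg.
Tool frame: the origin (TCP) lies on the centre line of the jaws, within the pads' length; the fingertips stand 8 mm ahead of it and the grasp point (between the pads) lies 11 mm behind it; z points along the fingers, y is the direction in which the jaws open and shut (so a half turn about z gives the same grasp; the last joint's range is limited). The gripper opens to 92 mm and grips with 3 to 60 N. Pads are 20 mm wide; open, the fingers measure 128 mm over their backs; the gripper's body (75 mm by 189 mm) begins 69 mm behind the grasp point.
Start: joints at [1.036, 0.158, 1.597, -0, 1.386, -0.21], TCP at [183.503, 544.915, 222.601] pointing down, gripper open.
Joint ranges: [-2.91, 2.91], [-0.94, 2.29], [0.18, 2.7], [-1.29, 4.43], [0.17, 2.64], [-3, 3]. Speed limits (rad/s): [2.57, 2.57, 3.14, 3.14, 3.14, 3.14].

## Interface

Orientations are given as a unit quaternion [x, y, z, w].
In Python, from station import sensors, snapshot, finish_job, nets gives the robot as it stands.
- The arm moves only by the tool move_arm, never from a script. Its argument "steps" is a list of rows, each a list of 7 numbers: the finger opening in cm, from 0 to 9.19, then the shift along the world's x, y, z in cm, then the turn, a rotation vector about the world's x, y, z in units of 8 degrees (1.0 is 8 degrees). A call has 1 to 10 rows; each row shifts and turns the commanded pose from where the row before left it; what a row does not reach is not made up. A row lasts 1/10 s, in which the tool goes at most 50 mm and 8.59 degrees, less where a joint would pass 70% of its speed; a pose out of reach is approached as far as the arm can. A call is refused whole if a number of a shift passes 5 or a number of a turn 1, either way. A call with a gripper value outside its range is refused whole. The fingers move at their own pace and stop on an object; "newtons" is the grip in N (left out, the last holds). Time passes only in rows, so rows that do not move let the fingers close. It gives the time, the measured TCP pose, the force and the opening at its end, in the units of the state.
- sensors.sense(): the state, without advancing time (a new reading comes with each control period).
- snapshot(name): name is "scene" or "side" or "wrist"; returns a dict with "img" (420x560x3 uint8, blue, green, red), "z_map" (420x560 float32, mm along the optical axis (not along the pixel's ray), 0 where there is no reading), "camera_matrix" (3x3 intrinsics, pixels), "rvec" (rotation vector, rad) and "tvec" (3), from world to camera coordinates, as OpenCV has them. Camera axes: x right, y down, z forward; pixel columns grow to the right and rows downward; lengths in mm; the calibration is good to about 2 mm. A picture is of the moment at which its call begins.
- finish_job(): hands the job in, once; it reports no verdict.
Trained networks look in a picture, given as the dict that the camera call returned (one of the last four; its "shot" number tells which), for a name from the list of things; names that differ only in an ending like _2 or _b are one class to them, and where a whole thing is asked for, a point or a joint stands for the part that bears it (a point fixed in the world has none). Each returns a list of dicts, best first, with "p" (0 to 1); they miss things now and then, are a little off and sometimes report something else, mostly with a low value. They report only what shows in the picture. A call takes as long as a camera call. They do not tell look-alikes from the thing itself.
- nets.recognise(picture, label): "point" ([column, row] in pixels, amid what is visible of it).
- nets.outline_of(picture, label): "region" (420x560 bool, what is visible of it) and "point" ([column, row] in pixels, amid what is visible of it).
- nets.spot_point(picture, label): "point" ([column, row] in pixels: a listed point, or the origin of a listed thing).
The state is a dict: "t": time; "joint_positions": joint angles; "qvel": joint speeds; "joint_efforts": joint torques, N m; "tcp_pos": TCP position; "orientation": TCP orientation; "contact_force": force on the tool from outside, world axes, zero at the start; "torque": the same for the moment, N m; "grip_width": opening from 0.0 (shut) to 1.0 (fully open).
Only numpy, scipy, OpenCV 4.12 (cv2) and the standard library are available. Lean on these libraries where they do the work, as an engineer would, in place of code of your own. Each camera call takes 0.05 s, during which the arm holds its last target.

## Working session

There is one attempt and no reset: what is moved stays moved. The work goes in short steps, Python scripts to look and compute and a tool call to move; the robot and the scene stay as the last step left them, time stands still between calls to the robot, and variables do not carry over. Pictures are saved under pics/ and viewed, and the job is handed in when it is done.

Besides the shell and the picture viewer there is one more tool, called after "Request:" as name(argument=value, ...) on one line, values as JSON. move_arm: Moves the arm, as the interface text tells. Its arguments: {"type":"object","properties":{"steps":{"type":"array","items":{"type":"array","items":{"type":"number"}}},"newtons":{"type":"number"}},"required":["steps"]}

```bash
ls; mkdir -p pics; cat > h.py <<'E'
import numpy as np, cv2
from station import sensors, snapshot, finish_job, nets
from scipy.spatial.transform import Rotation as R
def cam(s):
    Rm=cv2.Rodrigues(np.array(s['rvec'],float))[0]; return Rm,np.array(s['tvec'],float).ravel(),np.array(s['camera_matrix'],float)
def cloud(s):
    Rm,t,K=cam(s); z=s['z_map'].astype(float); v,u=np.mgrid[0:z.shape[0],0:z.shape[1]]
    P=np.stack([(u-K[0,2])/K[0,0]*z,(v-K[1,2])/K[1,1]*z,z],-1)
    W=(P-t)@Rm; W[z<=0]=np.nan; return W
def ray_at_z(s,px,zw):
    Rm,t,K=cam(s); d=Rm.T@np.array([(px[0]-K[0,2])/K[0,0],(px[1]-K[1,2])/K[1,1],1]); c=-Rm.T@t
    return c+d*(zw-c[2])/d[2]
def proj(s,P):
    Rm,t,K=cam(s); q=Rm@np.asarray(P,float)+t; return (K@q/q[2])[:2]
def save(s,n,crop=None,f=1):
    im=s['img']
    if crop: im=im[crop[1]:crop[3],crop[0]:crop[2]]
    if f!=1: im=cv2.resize(im,None,fx=f,fy=f,interpolation=cv2.INTER_CUBIC)
    cv2.imwrite('pics/'+n,im)
E
python3 - <<'E'
from h import *
for n in ['scene','side','wrist']:
    s=snapshot(n); save(s,n+'0.png'); Rm,t,K=cam(s); print(n,-Rm.T@t,Rm[2],K[0,0])
    np.savez('/tmp/'+n+'0.npz',**{k:v for k,v in s.items() if k!='shot'})
print(sensors.sense())
E
```

```text
pics
scene [1020.99716779 1003.43966161  861.6409382 ] [-0.37725641 -0.73127774 -0.56825212] 534.8139275326577
side [ 477.06444135 -889.03561346  868.05879326] [ 0.0384719  0.7600886 -0.6486796] 394.0220912529092
wrist [108.19048923 570.40688754 383.85969335] [ 0.26757327 -0.09242966 -0.959094  ] 317.5422469337981
{'t': 0.15, 'joint_positions': array([ 1.03591819e+00,  1.58897945e-01,  1.59790292e+00,  1.56882577e-05,
        1.38620344e+00, -2.10082330e-01]), 'qvel': array([-1.54902913e-03,  9.73047156e-04, -2.39389855e-03,  7.25579913e-04,
        5.02993168e-05, -2.32903942e-04]), 'joint_efforts': array([-3.90281602e-04, -3.85918164e+01, -3.22433567e+01,  7.01759267e-02,
        3.51496646e-02, -8.83222447e-05]), 'tcp_pos': array([183.25894992, 544.5329431 , 221.86871507]), 'orientation': array([ 1.61686408e-01,  9.86841936e-01, -6.54620116e-04, -2.64050147e-04]), 'contact_force': array([ 0.27308422, -0.09152531,  1.10136837]), 'torque': array([-0.01023257, -0.00128795,  0.0256741 ]), 'grip_width': 1.0025238646556323}
```

View pics/scene0.png

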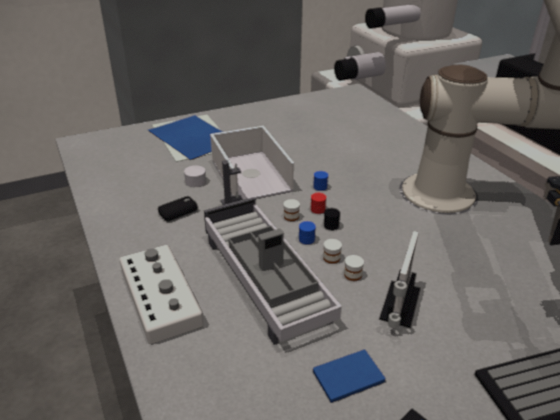

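View pics/side0.png

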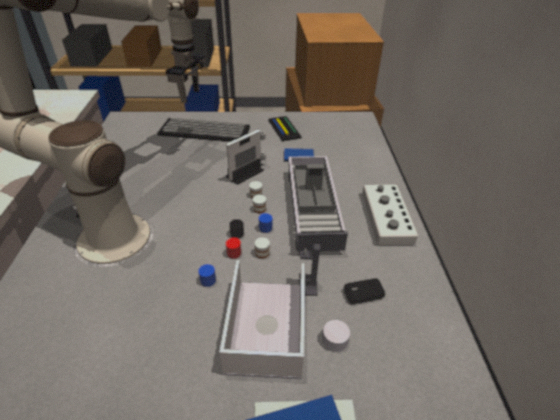

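View pics/wrist0.png

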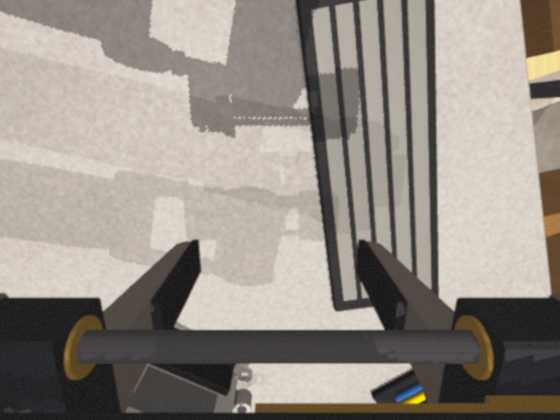

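The scene view shows three white-lidded jars at (291,210), (332,251) and (354,267). The blue, red and black look-alikes are at (320,181), (318,203), (332,219) and (307,233). The bay is at (250,165), the track at (268,265), the stand with the door at (403,285), the mouse at (178,208), the tin at (195,177) and the notebook at (348,375). I'll measure from depth next.

```bash
python3 - <<'E'
from h import *
S=dict(np.load('/tmp/scene0.npz')); D=dict(np.load('/tmp/side0.npz'))
a=S['img'][150:300,260:390]; cv2.imwrite('pics/jars0.png',cv2.resize(a,None,fx=5,fy=4,interpolation=cv2.INTER_CUBIC))
# top-down map
X0,Y0,res=200,-550,2.0; W,H=350,500
# x 200..900, y -550..450
col=np.zeros((H,W,3),np.uint8); hm=np.full((H,W),-1.)
for s in (S,D):
    c=cloud(s).reshape(-1,3); im=s['img'].reshape(-1,3)
    ok=np.isfinite(c).all(1)&(c[:,2]<220)&(c[:,2]>-20); c=c[ok]; im=im[ok]
    i=((c[:,0]-X0)/res).astype(int); j=((c[:,1]-Y0)/res).astype(int)
    k=(i>=0)&(i<W)&(j>=0)&(j<H)
    for ii,jj,z,b in zip(i[k],j[k],c[k,2],im[k]):
        if z>hm[jj,ii]: hm[jj,ii]=z; col[jj,ii]=b
g=np.clip(hm*1.3,0,255).astype(np.uint8)
out=np.hstack([col,cv2.applyColorMap(g,cv2.COLORMAP_JET)])
out=out[::-1]
cv2.imwrite('pics/top.png',cv2.resize(out,None,fx=1.14,fy=1.19,interpolation=cv2.INTER_NEAREST))
E
```

```text
(no output)
```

View pics/top.png

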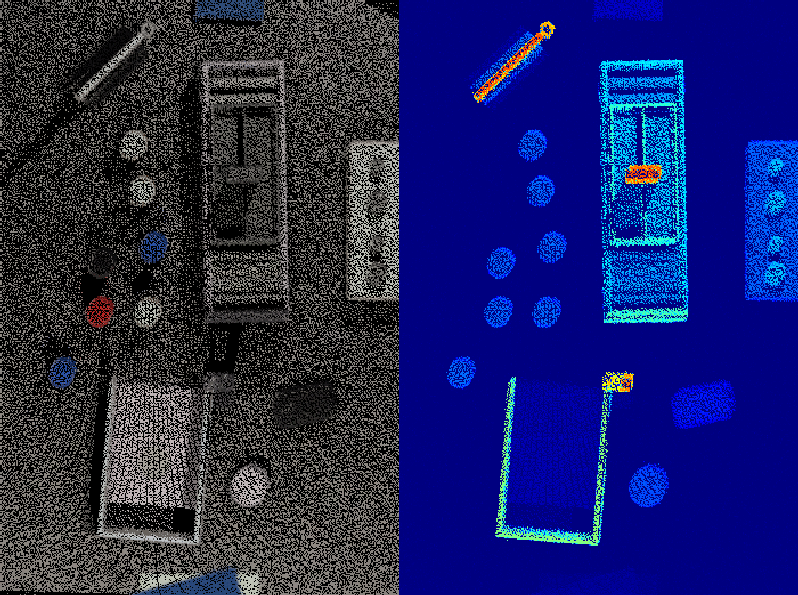

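View pics/jars0.png

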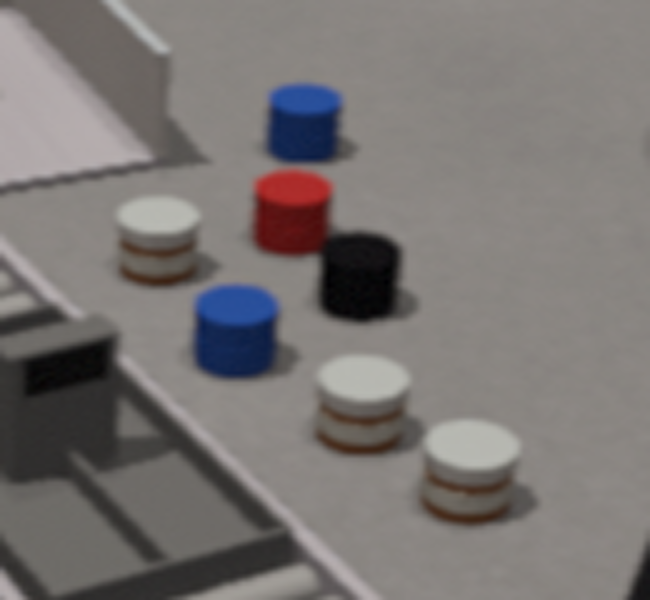

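The crop shows three amber, paper-banded, white-lidded jars. They stand at scene pixels (291,210), (332,251) and (354,267) and are the targets. The solid blue, red and black cylinders are the look-alikes, so I'll leave those. Now precise fits.

```bash
cat >> h.py <<'E'
from scipy.optimize import least_squares
def merged(*ss):
    C=[];I=[];N=[]
    for k,s in enumerate(ss):
        c=cloud(s).reshape(-1,3); im=s['img'].reshape(-1,3); ok=np.isfinite(c).all(1)
        C.append(c[ok]);I.append(im[ok]);N.append(np.full(ok.sum(),k))
    return np.vstack(C),np.vstack(I),np.hstack(N)
def box(C,x0,x1,y0,y1,z0,z1):
    return (C[:,0]>x0)&(C[:,0]<x1)&(C[:,1]>y0)&(C[:,1]<y1)&(C[:,2]>z0)&(C[:,2]<z1)
def rect(P):
    r=cv2.minAreaRect(P[:,:2].astype(np.float32)); return r
E
python3 - <<'E'
from h import *
S=dict(np.load('/tmp/scene0.npz')); D=dict(np.load('/tmp/side0.npz'))
C,I,N=merged(S,D)
def w(px): # topmap pixel->world
    return 200+px[0]/1.14*2, 450-px[1]/1.19*2
for n,px in dict(j1=(147,311),j2=(142,190),j3=(133,145),blue=(153,246),black=(101,263),red=(99,311),blue2=(62,372),tin=(250,485)).items():
    x,y=w(px)
    for k in (0,1):
        m=box(C,x-32,x+32,y-32,y+32,36,56)&(N==k); P=C[m]
        top=P[P[:,2]>np.percentile(P[:,2],60)-4]
        e=cv2.minEnclosingCircle(top[:,:2].astype(np.float32))
        print(n,k,np.round(np.median(top,0),1),np.round((top.min(0)+top.max(0))/2,1),np.round(e[0],1),round(e[1],1))
def show(n,m):
    for k in (0,1):
        P=C[m&(N==k)]
        if len(P)>5: print(n,k,len(P),rect(P),'z',np.percentile(P[:,2],[5,50,95]).round(1))
x,y=w((241,175)); show('plate',box(C,x-50,x+50,y-40,y+40,145,175))
x,y=w((245,190)); show('track',box(C,540,720,-120,380,66,95))
show('toterim',box(C,560,690,20,290,80,92))
show('bayw',box(C,360,560,-480,-170,94,104))
show('door',box(C,320,480,250,440,100,200))
show('stand',box(C,300,480,250,440,40,52))
show('post',box(C,540,620,-220,-160,125,160))
E
```

```text
j1 0 [460.2 -70.2  45.6] [458.7 -72.6  45.8] [461.3 -71.3] 25.3
j1 1 [454.  -77.6  45.2] [455.4 -74.5  46.8] [452.5 -74.8] 24.9
j2 0 [449.  132.2  45.3] [449.6 131.3  45.3] [448.5 131.4] 24.2
j2 1 [445.4 124.9  45. ] [445.5 126.5  44.8] [446.3 126.7] 24.0
j3 0 [435.4 209.2  45.5] [434.9 209.3  47.2] [433.8 208.7] 24.2
j3 1 [431.  202.6  45.3] [430.7 205.9  45.7] [431.9 205.4] 24.4
blue 0 [469.9  38.9  45.2] [469.4  37.5  46.2] [469.4  37.5] 24.4
blue 1 [465.4  31.8  45.3] [463.9  33.8  45.8] [464.9  33.5] 24.2
black 0 [380.9  14.4  44.9] [379.4  11.1  45.7] [379.2  11.2] 23.6
black 1 [375.5   5.5  45.1] [374.7   7.5  45.3] [373.8   7.9] 24.6
red 0 [376.1 -68.8  45.2] [374.5 -70.2  45.6] [375.3 -71.1] 26.2
red 1 [370.8 -77.   45.6] [370.9 -77.1  45.5] [370.9 -76.1] 22.6
blue2 0 [ 311.6 -170.7   45. ] [ 310.  -173.4   45.5] [ 308.5 -172. ] 25.9
blue2 1 [ 305.6 -178.7   45.4] [ 305.7 -178.    45.4] [ 305.9 -178. ] 23.3
tin 0 [ 640.3 -361.2   38.9] [ 638.8 -364.9   39.6] [ 640.2 -365.3] 34.2
tin 1 [ 635.  -369.1   39.3] [ 636.5 -366.8   40.2] [ 634.3 -368.3] 32.2
plate 0 239 ((629.667297
[... 1164 characters left out ...]
4883) z [117.8 150.9 158.6]
door 1 580 ((398.66229248046875, 343.05413818359375), (178.25448608398438, 24.239229202270508), 43.33160400390625) z [103.7 133.  157.2]
stand 0 473 ((402.8190002441406, 350.12286376953125), (178.2543487548828, 39.86019515991211), 42.70195007324219) z [42.2 47.  50.3]
stand 1 188 ((399.53167724609375, 341.08538818359375), (178.18368530273438, 39.434391021728516), 40.905967712402344) z [40.8 46.8 50.4]
post 0 89 ((592.7473754882812, -185.93832397460938), (27.94833755493164, 40.44206237792969), 62.36528396606445) z [127.4 140.6 150. ]
post 1 92 ((584.0843505859375, -195.5569610595703), (21.189123153686523, 39.61005783081055), 85.89511108398438) z [127.1 144.6 151. ]
```

Request:
move_arm(steps=[[5.8,2.5,-3.4,0,0,0,0.25],[5.8,2.5,-3.4,0,0,0,0.25],[5.8,2.5,-3.4,0,0,0,0.25],[5.8,2.5,-3.4,0,0,0,0.25],[5.8,2.5,-3.4,0,0,0,0.25],[5.8,2.5,-3.4,0,0,0,0.25],[5.8,2.5,-3.4,0,0,0,0.25],[5.8,2.5,-3.4,0,0,0,0.25],[5.8,2.5,-3.35,0,0,0,0.25],[5.8,2.5,-3.2,0,0,0,0.25]], newtons=15)

```text
t: 1.15
tcp_pos: [434.1, 205.8, 222.5]
orientation: [-0.013, 1.0, -0.0, -0.0]
contact_force: [-0.5, 0.4, -0.4]
grip_width: 0.631
```

Request:
move_arm(steps=[[5.8,0,0,0,0,0,0],[5.8,0,0,0,0,0,0]])

```text
t: 1.35
tcp_pos: [433.5, 207.0, 222.3]
orientation: [-0.011, 1.0, 0.0, -0.0]
contact_force: [0.1, 0.0, -0.2]
grip_width: 0.629
```

```bash
cat >> h.py <<'E'
def st():
    q=sensors.sense(); r=R.from_quat(q['orientation']).as_matrix(); y=r[:,1]
    print('t',round(q['t'],2),'tcp',np.round(q['tcp_pos'],1),'jawyaw',round(np.degrees(np.arctan2(y[1],y[0])),2),'zax',np.round(r[:,2],3),'F',np.round(q['contact_force'],1),'grip',round(q['grip_width']*92,1)); return q
E
python3 - <<'E'
from h import *
st()
s=snapshot('wrist'); save(s,'w1.png')
C,I,N=merged(s)
for n,(x,y) in dict(j2=(447.5,129),j3=(433,207)).items():
    m=box(C,x-32,x+32,y-32,y+32,40,52); top=C[m]
    print(n,len(top),np.round((top.min(0)+top.max(0))/2,1),cv2.minEnclosingCircle(top[:,:2].astype(np.float32)))
E
```

```text
t 1.35 tcp [433.5 207.  222.3] jawyaw 91.26 zax [-0.001  0.    -1.   ] F [ 0.1  0.  -0.2] grip 57.8
j2 1250 [447.9 130.1  44.2] ((448.04638671875, 129.86131286621094), 22.341739654541016)
j3 1278 [434.  206.8  44.3] ((433.9400329589844, 207.07688903808594), 22.332923889160156)
```

View pics/w1.png

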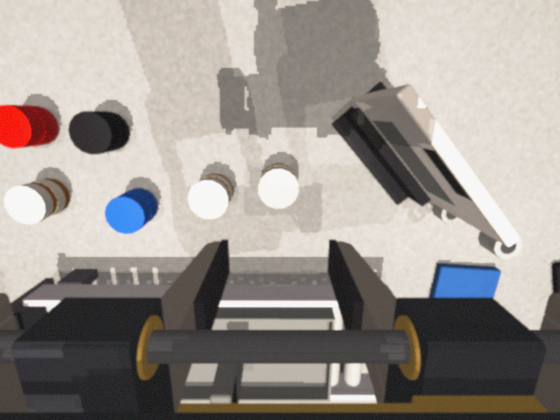

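The wrist view shows j3 at (278,185), j2 at (210,197) and j1 at (25,203). Its depth fits agree with the average of the other two cameras. I'll descend on j3.

Request:
move_arm(steps=[[5.8,0.05,0,-4,0,0,0],[5.8,0,0,-4,0,0,0],[5.8,0,0,-4,0,0,0],[5.8,0,0,-4,0,0,0],[5.8,0,0,-2.5,0,0,0],[5.8,0,0,-1.3,0,0,0],[4.0,0,0,0,0,0,0],[4.0,0,0,0,0,0,0],[4.0,0,0,0,0,0,0],[4.0,0,0,0,0,0,0]], newtons=15)

```text
t: 2.4
tcp_pos: [435.1, 207.7, 26.0]
orientation: [-0.012, 1.0, 0.0, 0.001]
contact_force: [-1.1, -0.2, -0.2]
grip_width: 0.473
```

Request:
move_arm(steps=[[4.0,0,0,0,0,0,0],[4.0,0,0,1,0,0,0],[4.0,0,0,3,0,0,0],[4.0,0,0,4,0,0,0],[4.0,0,0,5,0,0,0],[4.0,0,0,4,0,0,0],[4.0,0,0,1,0,0,0],[4.0,0,0,0,0,0,0]])

```text
t: 3.2
tcp_pos: [435.1, 207.6, 206.8]
orientation: [-0.012, 1.0, 0.0, 0.002]
contact_force: [-0.3, 0.5, -1.3]
grip_width: 0.477
```

Request:
move_arm(steps=[[4.0,2,0.1,0,0,0,0],[4.0,3,0.15,0,0,0,0],[4.0,3,0.15,0,0,0,0],[4.0,3,0.15,0,0,0,0],[4.0,3,0.15,0,0,0,0],[4.0,3,0.15,0,0,0,0],[4.0,3,0.15,0,0,0,0],[4.0,1.4,0.15,0,0,0,0],[4.0,0.5,0,0,0,0,0],[4.0,0,0,0,0,0,0]])

```text
t: 4.2
tcp_pos: [652.0, 218.6, 201.9]
orientation: [-0.012, 1.0, -0.0, -0.002]
contact_force: [0.1, 0.7, -1.5]
grip_width: 0.474
```

```bash
python3 - <<'E'
from h import *
st()
s=snapshot('wrist'); save(s,'w2.png'); C,I,N=merged(s)
for nm,b in dict(rim=(555,700,25,290,80,92),plate=(585,670,130,190,150,162)).items():
    P=C[box(C,*b)]; print(nm,len(P),rect(P) if len(P)>5 else '', P.min(0),P.max(0))
s=snapshot('scene'); save(s,'s2.png',(160,170,400,360),3)
C,I,N=merged(s)
P=C[box(C,410,480,100,160,36,56)]; print(P.min(0),P.max(0))
E
```

```text
t 4.2 tcp [652.  218.6 201.9] jawyaw 91.38 zax [-0.004 -0.001 -1.   ] F [ 0.1  0.7 -1.5] grip 43.6
rim 4411 ((629.21240234375, 158.31558227539062), (115.52266693115234, 230.84439086914062), 1.141584873199463) [569.61308523  41.99202296  80.00105389] [689.21549409 274.57338663  91.9541301 ]
plate 2502 ((628.6071166992188, 158.85757446289062), (55.74721145629883, 20.87626838684082), 1.304198980331421) [600.64183743 148.03037979 150.05175967] [656.39298015 169.51101748 160.44334264]
[426.69037284 107.90065091  36.07503123] [471.79955634 154.93503216  49.06801174]
```

View pics/w2.png

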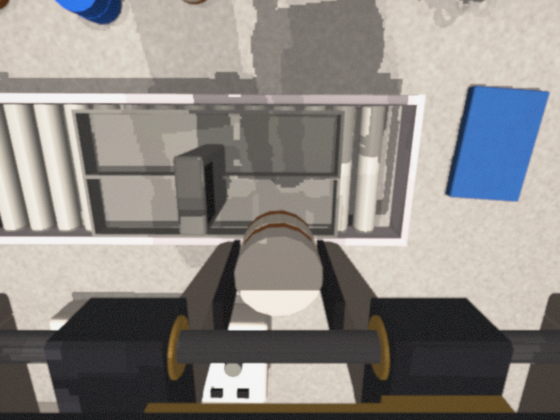

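View pics/s2.png

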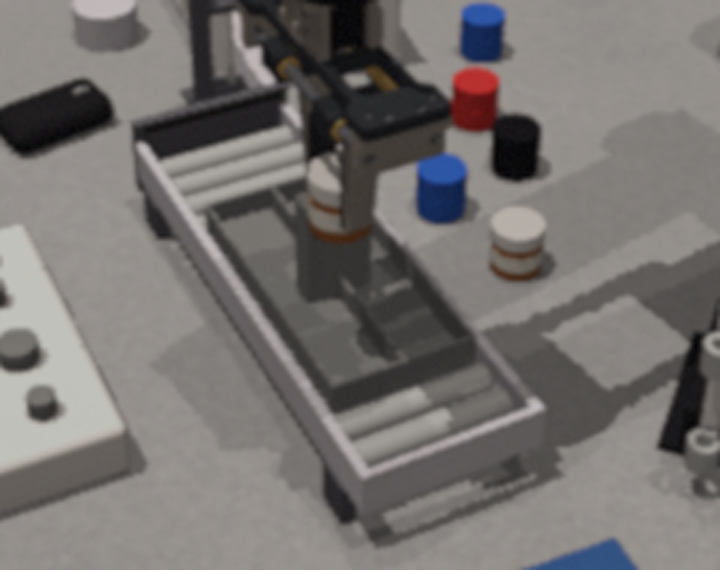

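Request:
move_arm(steps=[[4.0,0.4,0.15,-1,0,0,0],[4.0,0,0,-3,0,0,0],[4.0,0,0,-3,0,0,0],[4.0,0,0,-2,0,0,0],[4.0,0,0,-1,0,0,0],[4.0,0,0,0,0,0,0],[4.0,0,0,0,0,0,0]])

```text
t: 5.0
tcp_pos: [657.5, 220.6, 105.7]
orientation: [-0.012, 1.0, 0.0, 0.001]
contact_force: [1.0, 0.2, -1.8]
grip_width: 0.474
```

```bash
python3 -c "
from h import *
st()"
```

```text
t 5.0 tcp [657.5 220.6 105.7] jawyaw 91.4 zax [ 0.002  0.    -1.   ] F [ 1.   0.2 -1.8] grip 43.6
```

Request:
move_arm(steps=[[4.0,-0.1,0,-0.6,0,0,0],[4.0,-0.05,0,-0.4,0,0,0],[4.0,0,0,-0.2,0,0,0],[4.0,0,0,0,0,0,0],[4.0,0,0,0,0,0,0]])

```text
t: 5.5
tcp_pos: [655.6, 220.4, 92.7]
orientation: [-0.012, 1.0, 0.0, 0.0]
contact_force: [0.7, -0.1, -0.7]
grip_width: 0.473
```

Request:
move_arm(steps=[[5.2,0,0,0,0,0,0],[5.4,0,0,0,0,0,0],[5.4,0,0,0.5,0,0,0],[5.4,0,0,2,0,0,0],[5.4,0,0,3.5,0,0,0],[5.4,0,0,4,0,0,0],[5.4,-2,-0.5,0,0,0,0],[5.8,-4,-1,0,0,0,0],[5.8,-4,-2,0,0,0,0],[5.8,-4,-2,0,0,0,0]])

```text
t: 6.5
tcp_pos: [514.2, 165.0, 193.1]
orientation: [-0.012, 1.0, -0.0, 0.001]
contact_force: [0.4, -0.3, 0.6]
grip_width: 0.631
```

Request:
move_arm(steps=[[5.8,-4,-2,0,0,0,0],[5.8,-2.3,-1.5,0,0,0,0],[5.8,-0.5,0,0,0,0,0],[5.8,0,0,0,0,0,0],[5.8,0,0,0,0,0,0]])

```text
t: 7.0
tcp_pos: [448.7, 130.8, 193.2]
orientation: [-0.012, 1.0, 0.0, 0.001]
contact_force: [-0.1, 0.6, -0.3]
grip_width: 0.628
```

```bash
cat >> h.py <<'E'
def jars(s,lst):
    C,I,N=merged(s)
    for n,(x,y,z) in lst.items():
        m=box(C,x-45,x+45,y-38,y+38,z-6,z+6)&(I.min(1)>115)&(np.ptp(I.astype(int),axis=1)<50)
        top=C[m]
        if len(top)>20: print(n,len(top),np.round((top.min(0)+top.max(0))/2,1),np.round((top.max(0)-top.min(0)),1))
        else: print(n,'few',len(top))
E
python3 - <<'E'
from h import *
st()
s=snapshot('wrist'); save(s,'w3.png'); C,I,N=merged(s)
for n,(x,y) in dict(j2=(448,129.9),j1=(457,-73)).items():
    m=box(C,x-40,x+40,y-40,y+40,40,52); top=C[m]
    if len(top)>5:print(n,len(top),np.round((top.min(0)+top.max(0))/2,1),cv2.minEnclosingCircle(top[:,:2].astype(np.float32)))
E
```

```text
t 7.0 tcp [448.7 130.8 193.2] jawyaw 91.4 zax [ 0.002  0.    -1.   ] F [-0.1  0.6 -0.3] grip 57.8
j2 1505 [447.7 129.9  44.4] ((447.9593200683594, 129.82537841796875), 22.36711883544922)
j1 1601 [458.8 -73.2  44.3] ((458.6739196777344, -73.10704040527344), 22.826385498046875)
```

View pics/w3.png

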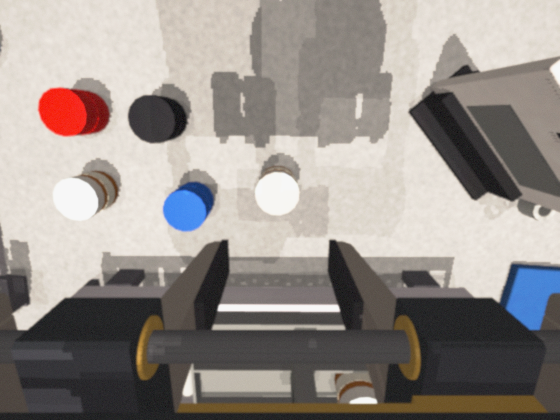

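Wrist view: j2 is still in place at (277,192) and j1 at (80,197). The first jar is in the tote at (355,390). I'll grasp j2.

Request:
move_arm(steps=[[5.8,-0.08,-0.08,-4,0,0,0],[5.8,0,0,-4,0,0,0],[5.8,0,0,-4,0,0,0],[5.8,0,0,-3,0,0,0],[5.8,0,0,-1.8,0,0,0],[5.8,0,0,0,0,0,0],[4.0,0,0,0,0,0,0],[4.0,0,0,0,0,0,0],[4.0,0,0,0,0,0,0],[4.0,0,0,0,0,0,0]])

```text
t: 8.05
tcp_pos: [448.2, 129.7, 26.0]
orientation: [-0.012, 1.0, 0.0, 0.002]
contact_force: [0.6, 0.5, 2.6]
grip_width: 0.479
```

Request:
move_arm(steps=[[4.0,0,0,0,0,0,0],[4.0,0,0,1,0,0,0],[4.0,0,0,3,0,0,0],[4.0,0,0,4,0,0,0],[4.0,0,0,5,0,0,0],[4.0,0,0,4,0,0,0],[4.0,0,0,0,0,0,0],[4.0,2,-0.4,0,0,0,0],[4.0,4,-0.8,0,0,0,0],[4.0,4,-0.8,0,0,0,0]])

```text
t: 9.05
tcp_pos: [546.6, 109.5, 193.5]
orientation: [-0.012, 1.0, 0.0, -0.001]
contact_force: [0.5, 0.4, -1.9]
grip_width: 0.479
```

Request:
move_arm(steps=[[4.0,4,-0.5,0,0,0,0],[4.0,4,-0.5,0,0,0,0],[4.0,2.4,-0.2,0,0,0,0],[4.0,0.6,0,0,0,0,0],[4.0,0,0,0,0,0,0],[4.0,0,0,0,0,0,0]])

```text
t: 9.65
tcp_pos: [655.3, 97.9, 193.9]
orientation: [-0.012, 1.0, 0.0, -0.001]
contact_force: [-0.1, 0.3, -0.7]
grip_width: 0.476
```

```bash
cat >> h.py <<'E'
def tote(C):
    P=C[box(C,555,700,-60,290,80,92)]; print('rim',len(P),rect(P))
    P=C[box(C,585,670,0,190,150,162)]; print('plate',len(P),rect(P) if len(P)>5 else '')
E
python3 - <<'E'
from h import *
st()
s=snapshot('wrist'); save(s,'w4.png'); C,I,N=merged(s); tote(C)
E
```

```text
t 9.65 tcp [655.3  97.9 193.9] jawyaw 91.41 zax [-0.002  0.    -1.   ] F [-0.1  0.3 -0.7] grip 43.8
rim 4717 ((628.9041748046875, 159.2436065673828), (115.14418029785156, 231.94137573242188), 1.0863574743270874)
plate 2692 ((628.9256591796875, 158.2594451904297), (56.35887145996094, 20.673744201660156), 0.9851338863372803)
```

View pics/w4.png

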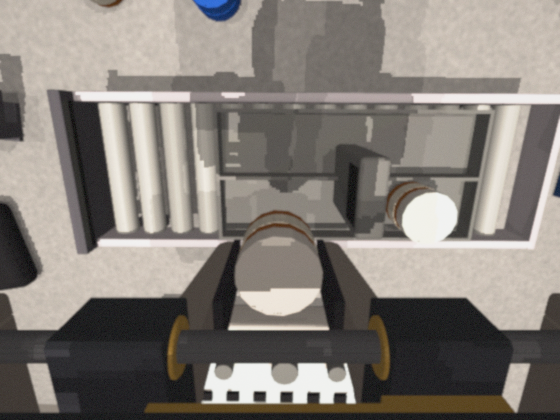

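Wrist view: the placed jar stands upright at (430,215) and compartment B is below the held jar. I'll lower it.

Request:
move_arm(steps=[[4.0,0.1,0,-1,0,0,0],[4.0,0,0,-3,0,0,0],[4.0,0,0,-3,0,0,0],[4.0,0,0,-2,0,0,0],[4.0,0,0,-0.5,0,0,0],[4.0,0,0,-0.3,0,0,0],[4.0,0,0,0,0,0,0],[4.0,0,0,0,0,0,0]])

```text
t: 10.5
tcp_pos: [658.7, 97.6, 98.3]
orientation: [-0.012, 1.0, -0.0, 0.001]
contact_force: [-0.2, -1.2, -1.3]
grip_width: 0.471
```

Request:
move_arm(steps=[[4.0,0,0,-0.4,0,0,0],[4.0,0,0,-0.15,0,0,0],[4.0,0,0,0,0,0,0],[4.0,0,0,0,0,0,0]])

```text
t: 10.9
tcp_pos: [658.1, 97.6, 92.0]
orientation: [-0.012, 1.0, -0.0, 0.001]
contact_force: [-1.5, -0.0, 3.3]
grip_width: 0.476
```

Request:
move_arm(steps=[[5.2,0,0,0,0,0,0],[5.4,0,0,0,0,0,0],[5.4,0,0,0.5,0,0,0],[5.4,0,0,2,0,0,0],[5.4,0,0,3.5,0,0,0],[5.4,0,0,4,0,0,0],[5.4,-2,-1.5,0,0,0,0],[5.8,-3.5,-3,0,0,0,0],[5.8,-3.5,-3,0,0,0,0],[5.8,-3.5,-3,0,0,0,0]])

```text
t: 11.9
tcp_pos: [531.4, -8.2, 191.3]
orientation: [-0.013, 1.0, -0.0, 0.0]
contact_force: [0.7, -1.0, 1.0]
grip_width: 0.628
```

Request:
move_arm(steps=[[5.8,-3.5,-3,0,0,0,0],[5.8,-3,-2.6,0,0,0,0],[5.8,-0.9,-1,0,0,0,0],[5.8,0,0,0,0,0,0],[5.8,0,0,0,0,0,0]])

```text
t: 12.4
tcp_pos: [459.6, -73.1, 191.5]
orientation: [-0.012, 1.0, 0.0, 0.001]
contact_force: [0.8, -0.2, 0.9]
grip_width: 0.634
```

```bash
python3 - <<'E'
from h import *
st()
s=snapshot('wrist'); save(s,'w5.png'); C,I,N=merged(s)
for n,(x,y) in dict(j1=(458.7,-73)).items():
    m=box(C,x-40,x+40,y-40,y+40,40,52); top=C[m]
    if len(top)>5:print(n,len(top),np.round((top.min(0)+top.max(0))/2,1),cv2.minEnclosingCircle(top[:,:2].astype(np.float32)))
E
```

```text
t 12.4 tcp [459.6 -73.1 191.5] jawyaw 91.38 zax [ 0.001  0.    -1.   ] F [ 0.8 -0.2  0.9] grip 58.3
j1 1516 [458.6 -73.8  44.3] ((458.50634765625, -73.75016021728516), 22.278457641601562)
```

View pics/w5.png

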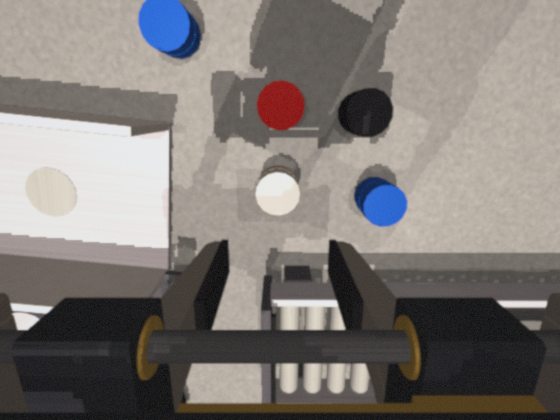

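The wrist view has the white jar centred at (277,192), with red at (280,105) and blue at (383,203) both clear of the fingers. I'll grasp it.

Request:
move_arm(steps=[[5.8,-0.1,-0.06,-4,0,0,0],[5.8,0,0,-4,0,0,0],[5.8,0,0,-4,0,0,0],[5.8,0,0,-3,0,0,0],[5.8,0,0,-1.6,0,0,0],[5.8,0,0,0,0,0,0],[4.0,0,0,0,0,0,0],[4.0,0,0,0,0,0,0],[4.0,0,0,0,0,0,0],[4.0,0,0,0,0,0,0]])

```text
t: 13.45
tcp_pos: [459.1, -74.3, 26.4]
orientation: [-0.012, 1.0, -0.0, 0.001]
contact_force: [1.5, 1.9, 3.2]
grip_width: 0.476
```

Request:
move_arm(steps=[[4.0,0,0,0,0,0,0],[4.0,0,0,1,0,0,0],[4.0,0,0,3,0,0,0],[4.0,0,0,4,0,0,0],[4.0,0,0,5,0,0,0],[4.0,0,0,4,0,0,0],[4.0,0.5,1.5,0,0,0,0],[4.0,1.8,4,0,0,0,0],[4.0,1.8,4,0,0,0,0],[4.0,1.8,4,0,0,0,0]])

```text
t: 14.45
tcp_pos: [516.6, 62.2, 195.4]
orientation: [-0.012, 1.0, -0.0, -0.0]
contact_force: [1.4, -0.1, -1.8]
grip_width: 0.475
```

Request:
move_arm(steps=[[4.0,3,1.5,0,0,0,0],[4.0,3,1.5,0,0,0,0],[4.0,2,0.5,0,0,0,0],[4.0,0.4,0,0,0,0,0],[4.0,0,0,0,0,0,0],[4.0,0,0,0,0,0,0]])

```text
t: 15.05
tcp_pos: [599.6, 95.5, 194.9]
orientation: [-0.012, 1.0, -0.0, -0.001]
contact_force: [0.5, 0.0, -1.5]
grip_width: 0.477
```

```bash
python3 - <<'E'
from h import *
st()
s=snapshot('wrist'); save(s,'w6.png'); C,I,N=merged(s); tote(C)
E
```

```text
t 15.05 tcp [599.6  95.5 194.9] jawyaw 91.36 zax [-0.001 -0.    -1.   ] F [ 0.5  0.  -1.5] grip 43.8
rim 3674 ((628.84814453125, 159.0819091796875), (115.69422149658203, 231.40695190429688), 1.1077463626861572)
plate 1338 ((623.1206665039062, 158.18161010742188), (45.48381423950195, 20.552614212036133), 1.6401009559631348)
```

View pics/w6.png

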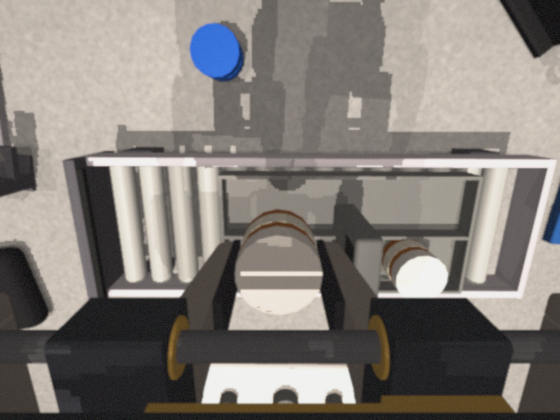

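Request:
move_arm(steps=[[4.0,0,0.15,-1,0,0,0],[4.0,0,0,-3,0,0,0],[4.0,0,0,-3,0,0,0],[4.0,0,0,-2,0,0,0],[4.0,0,0,-0.7,0,0,0],[4.0,0,0,-0.4,0,0,0],[4.0,0,0,0,0,0,0],[4.0,0,0,0,0,0,0]])

```text
t: 15.9
tcp_pos: [601.4, 97.5, 95.3]
orientation: [-0.012, 1.0, -0.0, 0.001]
contact_force: [-0.5, -0.2, -1.4]
grip_width: 0.474
```

Request:
move_arm(steps=[[4.0,0,0,-0.2,0,0,0],[4.0,0,0,-0.05,0,0,0],[4.0,0,0,0,0,0,0],[4.0,0,0,0,0,0,0]])

```text
t: 16.3
tcp_pos: [601.2, 97.5, 92.4]
orientation: [-0.012, 1.0, -0.0, 0.001]
contact_force: [-0.9, -0.4, 3.6]
grip_width: 0.476
```

Request:
move_arm(steps=[[5.2,0,0,0,0,0,0],[5.4,0,0,0,0,0,0],[5.4,0,0,0.5,0,0,0],[5.4,0,0,2,0,0,0],[5.4,0,0,4,0,0,0],[5.4,0,0,4,0,0,0],[5.4,0,0,2,0,0,0],[5.4,1,2.2,0,0,0,0],[5.4,1.3,3,0,0,0,0],[5.4,0.5,0.9,0,0,0,0]])

```text
t: 17.3
tcp_pos: [629.1, 160.6, 217.0]
orientation: [-0.013, 1.0, 0.0, 0.0]
contact_force: [0.3, 0.4, -0.2]
grip_width: 0.586
```

Request:
move_arm(steps=[[5.4,0,0,0,0,0,0],[5.4,0,0,0,0,0,0]])

```text
t: 17.5
tcp_pos: [628.4, 157.8, 216.3]
orientation: [-0.012, 1.0, -0.0, -0.0]
contact_force: [-0.1, 0.1, 0.8]
grip_width: 0.588
```

```bash
python3 - <<'E'
from h import *
st()
s=snapshot('wrist'); save(s,'w7.png'); C,I,N=merged(s); tote(C)
s=snapshot('scene'); save(s,'s7.png',(160,140,400,330),3)
s=snapshot('side'); save(s,'d7.png',(180,120,420,300),3)
E
```

```text
t 17.5 tcp [628.4 157.8 216.3] jawyaw 91.39 zax [-0.001 -0.001 -1.   ] F [-0.1  0.1  0.8] grip 54.1
rim 4250 ((628.8773803710938, 158.45095825195312), (115.68659210205078, 231.31861877441406), 0.9806097745895386)
plate 1964 ((628.1399536132812, 158.75726318359375), (55.758445739746094, 20.2470760345459), 0.9450357556343079)
```

View pics/w7.png

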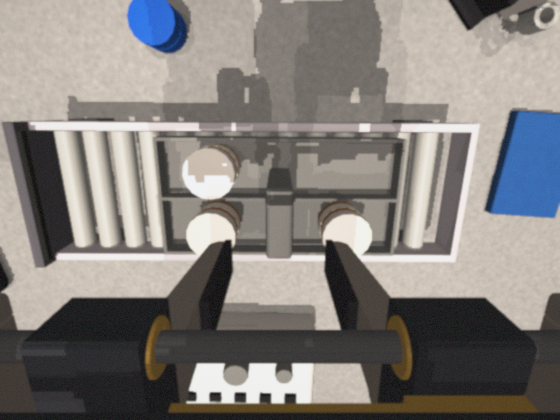

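View pics/s7.png

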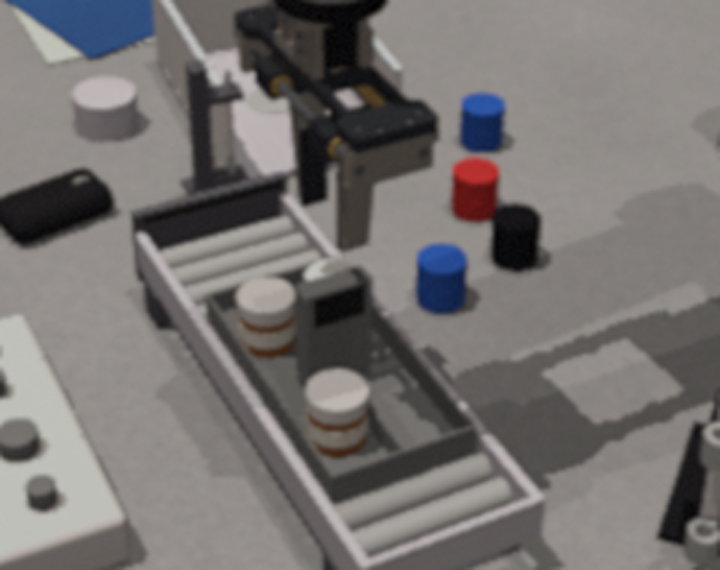

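View pics/d7.png

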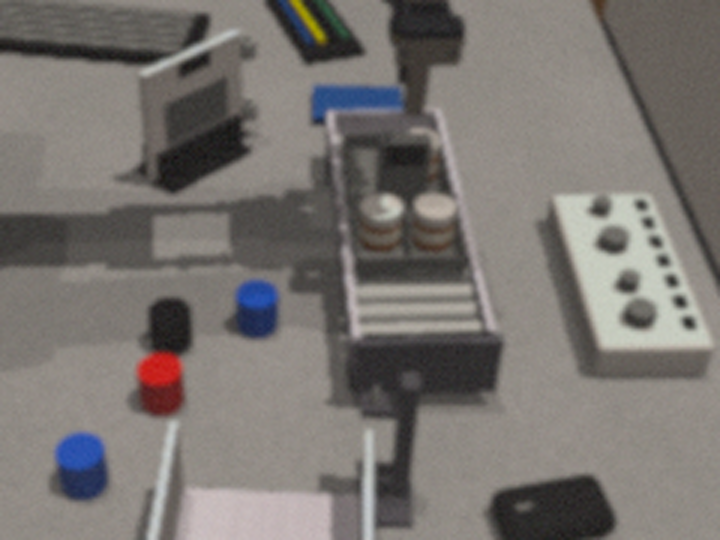

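All three jars stand upright in the tote, at wrist pixels (210,172), (211,235) and (347,232). No other white-lidded jar is left on the desk. Next I'll measure the end stop and bay, then grip the plate.

```bash
python3 - <<'E'
from h import *
s=snapshot('wrist'); C,I,N=merged(s)
P=C[box(C,560,700,-110,-60,83,97)]; print('stop',len(P),rect(P),P.min(0),P.max(0))
P=C[box(C,540,720,-60,370,66,78)]; print('rails',len(P),rect(P),P.min(0),P.max(0))
P=C[box(C,540,720,300,370,64,78)]; print('lip',len(P),rect(P),P.min(0),P.max(0))
E
```

```text
stop 2913 ((631.3955688476562, -78.50822448730469), (137.3336639404297, 17.240943908691406), 1.3088741302490234) [562.74769299 -88.02805315  83.01158258] [699.9967998  -68.74192261  92.25634995]
rails 16032 ((629.27099609375, 142.39332580566406), (142.33570861816406, 407.60162353515625), 1.2224276065826416) [554.58341293 -59.99343769  66.00011398] [703.39674375 347.0504324   77.99969369]
lip 2128 ((625.5230102539062, 323.6098937988281), (46.89680480957031, 142.50723266601562), 89.9894027709961) [554.27217167 300.149794    64.01642702] [696.7737227  347.0504324   74.03998813]
```

Request:
move_arm(steps=[[5.4,0.05,0.05,-1,0,0,0],[5.4,0,0,-2.5,0,0,0],[5.4,0,0,-2.5,0,0,0],[5.4,0,0,-1.7,0,0,0],[5.4,0,0,-0.7,0,0,0],[5.4,0,0,0,0,0,0],[5.4,0,0,0,0,0,0]])

```text
t: 18.4
tcp_pos: [629.9, 159.0, 133.7]
orientation: [-0.012, 1.0, 0.0, 0.001]
contact_force: [0.0, -0.5, -0.5]
grip_width: 0.587
```

Request:
move_arm(steps=[[1.5,0,0,0,0,0,0],[1.5,0,0,0,0,0,0],[1.5,0,0,0,0,0,0],[1.5,0,0,0,0,0,0],[1.5,0,0,0,0,0,0],[1.5,0,0,0,0,0,0]], newtons=40)

```text
t: 19.0
tcp_pos: [629.3, 159.0, 132.9]
orientation: [-0.012, 1.0, -0.0, 0.0]
contact_force: [-0.8, -0.9, 2.4]
grip_width: 0.212
```

```bash
python3 -c "
from h import *
st(); sensors"
```

```text
t 19.0 tcp [629.3 159.  132.9] jawyaw 91.37 zax [ 0. -0. -1.] F [-0.8 -0.9  2.4] grip 19.5
```

Grip width 19.5 mm matches the plate. Now roll about 112 mm along −y, with +2.2 mm in x.

Request:
move_arm(steps=[[1.5,0.02,-0.6,0,0,0,0],[1.5,0.03,-1.3,0,0,0,0],[1.5,0.04,-2,0,0,0,0],[1.5,0.04,-2,0,0,0,0],[1.5,0.04,-2,0,0,0,0],[1.5,0.03,-1.5,0,0,0,0],[1.5,0.02,-1,0,0,0,0],[1.5,0,-0.5,0,0,0,0],[1.5,0,-0.1,0,0,0,0],[1.5,0,0,0,0,0,0]])

```text
t: 20.0
tcp_pos: [631.4, 48.8, 132.9]
orientation: [-0.012, 1.0, -0.0, -0.0]
contact_force: [-3.4, -1.5, 4.7]
grip_width: 0.209
```

```bash
python3 - <<'E'
from h import *
st()
s=snapshot('wrist'); save(s,'w8.png'); C,I,N=merged(s)
P=C[box(C,570,690,-60,200,79,92)];print(rect(P),P.min(0),P.max(0))
E
```

```text
t 20.0 tcp [631.4  48.8 132.9] jawyaw 91.4 zax [-0.    -0.001 -1.   ] F [-3.4 -1.5  4.7] grip 19.2
((629.9100341796875, 51.734840393066406), (115.13457489013672, 225.43699645996094), 0.9830023646354675) [570.46870608 -59.99903666  79.00006832] [689.40073954 165.13622276  91.99404593]
```

View pics/w8.png

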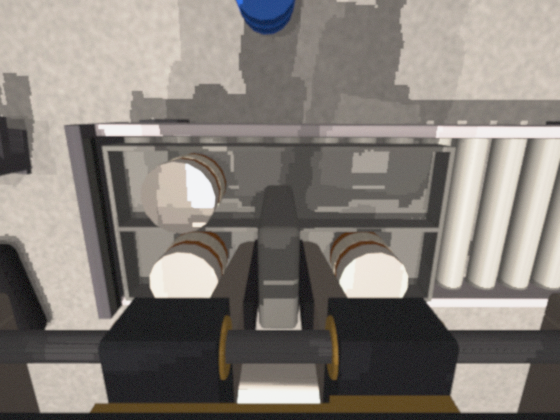

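The tote is a few mm short of the stop (gap at (105,220)). I'll push on until the force rises.

Request:
move_arm(steps=[[1.5,0,-0.1,0,0,0,0],[1.5,0,-0.1,0,0,0,0],[1.5,0,-0.1,0,0,0,0],[1.5,0,0,0,0,0,0]])

```text
t: 20.45
tcp_pos: [631.4, 46.7, 132.9]
orientation: [-0.013, 1.0, -0.0, 0.0]
contact_force: [-2.5, 0.5, 5.0]
grip_width: 0.216
```

```bash
python3 - <<'E'
from h import *
st()
E
```

```text
t 20.45 tcp [631.4  46.7 132.9] jawyaw 91.43 zax [ 0. -0. -1.] F [-2.5  0.5  5. ] grip 19.8
```

Request:
move_arm(steps=[[1.5,0,-0.1,0,0,0,0],[1.5,0,-0.1,0,0,0,0],[1.5,0,0,0,0,0,0],[1.5,0,0,0,0,0,0]])

```text
t: 20.85
tcp_pos: [631.5, 44.7, 132.9]
orientation: [-0.013, 1.0, -0.0, 0.0]
contact_force: [-1.7, 0.4, 5.3]
grip_width: 0.214
```

```bash
python3 - <<'E'
from h import *
st()
s=snapshot('wrist'); save(s,'w9.png',(60,110,460,320),2)
E
```

```text
t 20.85 tcp [631.5  44.7 132.9] jawyaw 91.44 zax [ 0. -0. -1.] F [-1.7  0.4  5.3] grip 19.7
```

View pics/w9.png

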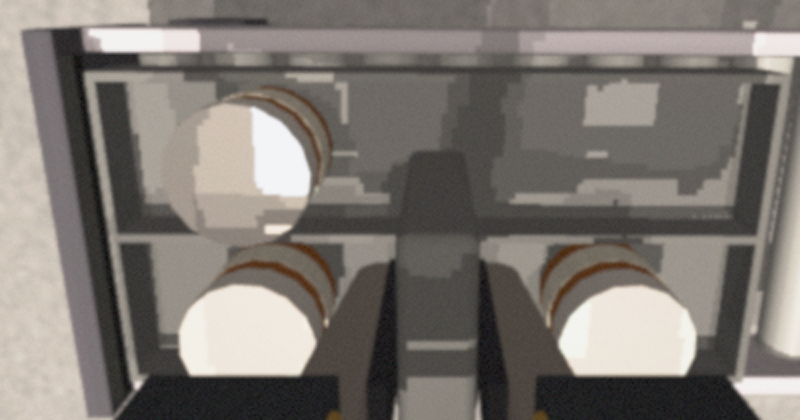

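Request:
move_arm(steps=[[1.5,0,-0.1,0,0,0,0],[1.5,0,-0.1,0,0,0,0],[1.5,0,0,0,0,0,0],[1.5,0,0,0,0,0,0]])

```text
t: 21.3
tcp_pos: [631.5, 42.7, 132.8]
orientation: [-0.013, 1.0, -0.0, 0.0]
contact_force: [-2.9, 1.1, 5.0]
grip_width: 0.215
```

```bash
python3 - <<'E'
from h import *
st()
s=snapshot('wrist'); C,I,N=merged(s)
for x in (590,605,655,670):
  P=C[box(C,x-5,x+5,-100,-30,70,95)]; P=P[np.argsort(P[:,1])]
  h,e=np.histogram(P[:,1],bins=np.arange(-100,-29,3)); 
  print(x,[(round(e[i]),round(np.percentile(P[(P[:,1]>=e[i])&(P[:,1]<e[i+1]),2],90))) for i in range(len(h)) if h[i]>3])
P=C[box(C,560,700,-110,-60,86,97)]; print(rect(P))
P=C[box(C,560,700,120,190,80,92)]; print(rect(P),P.max(0))
E
```

```text
t 21.3 tcp [631.5  42.7 132.8] jawyaw 91.44 zax [ 0. -0. -1.] F [-2.9  1.1  5. ] grip 19.8
590 [(-88, 91), (-85, 91), (-82, 91), (-79, 91), (-76, 90), (-73, 89), (-70, 85)]
605 [(-88, 91), (-85, 91), (-82, 91), (-79, 91), (-76, 90), (-73, 89), (-70, 86)]
655 [(-88, 90), (-85, 91), (-82, 91), (-79, 91), (-76, 90), (-73, 90), (-70, 86)]
670 [(-85, 91), (-82, 91), (-79, 91), (-76, 90), (-73, 90), (-70, 86)]
((631.351806640625, -73.94412231445312), (137.25271606445312, 27.746444702148438), 0.3079984486103058)
((628.4381713867188, 139.08004760742188), (115.04570770263672, 38.593505859375), 1.25212562084198) [685.61247889 159.28294194  91.2457592 ]
```

Request:
move_arm(steps=[[1.5,0,-0.1,0,0,0,0],[1.5,0,-0.1,0,0,0,0],[1.5,0,-0.1,0,0,0,0],[1.5,0,0,0,0,0,0]])

```text
t: 21.75
tcp_pos: [631.5, 39.5, 132.8]
orientation: [-0.012, 1.0, -0.0, 0.0]
contact_force: [-2.5, 0.8, 4.7]
grip_width: 0.212
```

```bash
python3 - <<'E'
from h import *
st()
s=snapshot('wrist'); save(s,'w10.png',(60,110,460,320),2); C,I,N=merged(s)
P=C[box(C,560,700,120,190,80,92)]; print(rect(P),P.max(0))
P=C[box(C,560,700,-110,-60,86,97)]; print(rect(P),P.min(0))
s=snapshot('scene'); save(s,'s10.png',(180,170,340,330),4);C,I,N=merged(s)
P=C[box(C,540,720,-120,380,70,95)];print(rect(P),P.min(0))
E
```

```text
t 21.75 tcp [631.5  39.5 132.8] jawyaw 91.43 zax [ 0.  0. -1.] F [-2.5  0.8  4.7] grip 19.5
((628.3759765625, 137.635009765625), (115.01846313476562, 35.17289733886719), 1.0075534582138062) [685.5798963 155.9644141  87.757001 ]
((631.2110595703125, -72.84258270263672), (137.17840576171875, 27.7525634765625), 1.1527063846588135) [562.72868718 -87.8947423   86.00412812]
((630.5587158203125, 130.86737060546875), (143.55218505859375, 437.44537353515625), 1.1276482343673706) [554.60493846 -86.97980365  70.00186524]
```

View pics/w10.png

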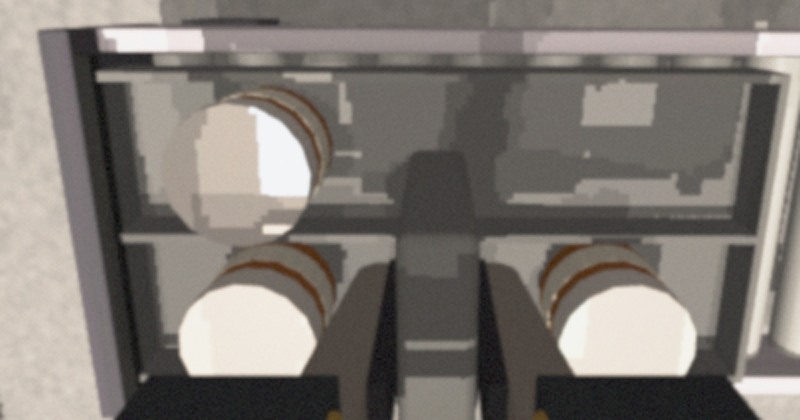

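View pics/s10.png

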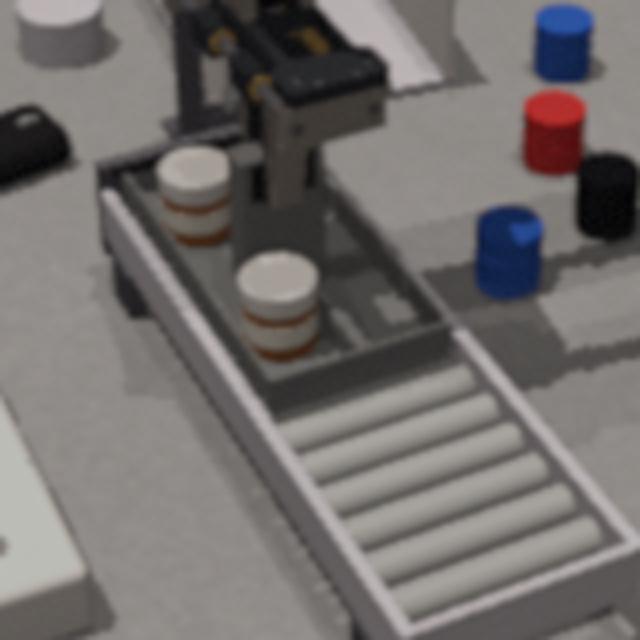

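Request:
move_arm(steps=[[1.5,0,-0.1,0,0,0,0],[1.5,0,-0.1,0,0,0,0],[1.5,0,0,0,0,0,0],[1.5,0,0,0,0,0,0]])

```text
t: 22.25
tcp_pos: [631.6, 38.4, 132.9]
orientation: [-0.013, 1.0, 0.001, 0.0]
contact_force: [-1.4, 4.4, 4.7]
grip_width: 0.211
```

Contact with the stop is confirmed: +4.4 N, and the motion stalled. I'll grip harder, back off 1 mm and lift.

Request:
move_arm(steps=[[1.5,0,0,0,0,0,0],[1.5,0,0,0,0,0,0],[1.5,0,0.15,0.1,0,0,0],[1.5,0,0.1,0.5,0,0,0],[1.5,0,0,1,0,0,0],[1.5,0,0,1.5,0,0,0],[1.5,0,0,2,0,0,0],[1.5,0,0,2,0,0,0],[1.5,0,0,2,0,0,0],[1.5,0,0,2,0,0,0]], newtons=55)

```text
t: 23.25
tcp_pos: [631.4, 39.4, 245.4]
orientation: [-0.012, 1.0, -0.0, 0.0]
contact_force: [-0.0, -0.8, -6.6]
grip_width: 0.218
```

```bash
python3 - <<'E'
from h import *
st()
s=snapshot('scene'); save(s,'s11.png',(160,130,340,290),4)
E
```

```text
t 23.25 tcp [631.4  39.4 245.4] jawyaw 91.38 zax [ 0.001 -0.    -1.   ] F [-0.  -0.8 -6.6] grip 20.0
```

View pics/s11.png

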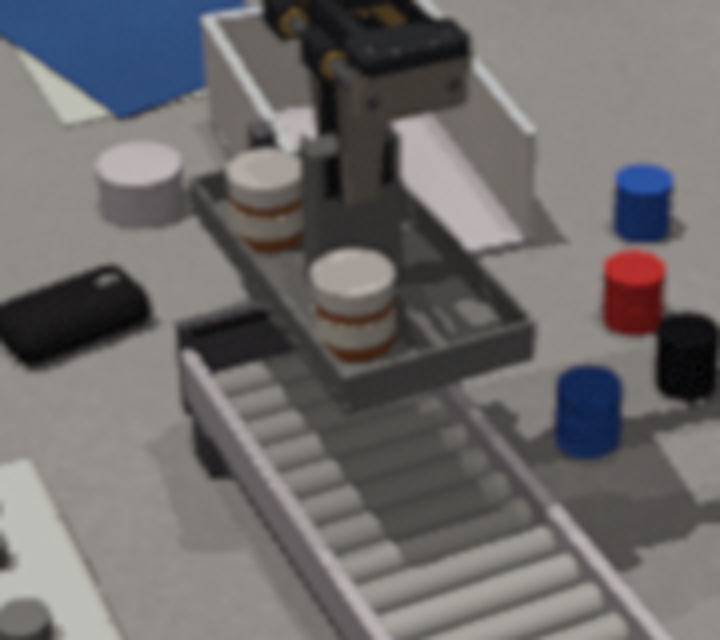

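The tote is lifted and level. I'll carry it toward the bay.

Request:
move_arm(steps=[[1.5,-0.5,-0.8,1.5,0,0,-0.1],[1.5,-1.3,-2,0,0,0,-0.1],[1.5,-1.8,-3,0,0,0,-0.1],[1.5,-2,-3.5,0,0,0,-0.1],[1.5,-2,-3.5,0,0,0,-0.1],[1.5,-2,-3.5,0,0,0,-0.1],[1.5,-2,-3.5,0,0,0,-0.1],[1.5,-2,-3.5,0,0,0,0],[1.5,-1.5,-2.5,0,0,0,0],[1.5,-0.8,-1.5,0,0,0,0]])

```text
t: 24.3
tcp_pos: [470.1, -235.6, 258.5]
orientation: [0.038, 0.999, -0.0, -0.001]
contact_force: [1.3, 0.4, -6.3]
grip_width: 0.211
```

Request:
move_arm(steps=[[1.5,-0.2,-1,0,0,0,0],[1.5,0,0,0,0,0,0],[1.5,0,0,0,0,0,0],[1.5,0,0,0,0,0,0]])

```text
t: 24.7
tcp_pos: [470.8, -242.5, 258.5]
orientation: [0.036, 0.999, 0.0, -0.0]
contact_force: [0.0, -0.4, -7.1]
grip_width: 0.219
```

```bash
python3 - <<'E'
from h import *
st()
s=snapshot('wrist'); save(s,'w12.png'); C,I,N=merged(s)
P=C[box(C,360,575,-480,-180,95,104)]; print('bayw',len(P),rect(P),P.min(0),P.max(0))
P=C[box(C,380,560,-470,-180,7,14)]; print('floor',len(P),rect(P))
P=C[box(C,540,640,-240,-140,105,155)]; print('post',len(P),P.min(0),P.max(0))
E
```

```text
t 24.7 tcp [ 470.8 -242.5  258.5] jawyaw 85.86 zax [-0.     0.001 -1.   ] F [ 0.  -0.4 -7.1] grip 20.1
bayw 4093 ((471.9191589355469, -326.0667724609375), (260.32440185546875, 178.33633422851562), 85.44424438476562) [ 373.27946407 -462.45301392   95.00293047] [ 552.76083039 -189.51938577  102.90433596]
floor 4852 ((407.83905029296875, -317.31011962890625), (253.3427734375, 30.752382278442383), 85.87590026855469)Traceback (most recent call last):
  File "<stdin>", line 6, in <module>
    return umr_minimum(a, axis, None, out, keepdims, initial, where)
ValueError: zero-size array to reduction operation minimum which has no identity
```

View pics/w12.png

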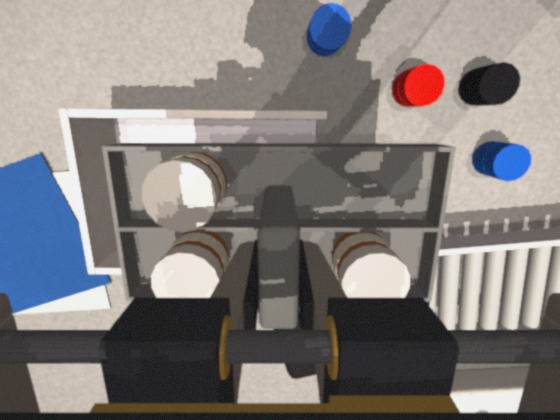

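The bay's outline shows at (65–330,110–275), and the fit gives its centre at about (472.2, −322.1) with the y axis at 85.4°. I'll move over it.

Request:
move_arm(steps=[[1.5,0,-0.8,0,0,0,-0.05],[1.5,0.05,-2,0,0,0,0],[1.5,0.05,-2.5,0,0,0,0],[1.5,0.05,-1.8,0,0,0,0],[1.5,0,-0.8,0,0,0,0],[1.5,0,0,0,0,0,0],[1.5,0,0,0,0,0,0],[1.5,0,0,0,0,0,0]])

```text
t: 25.55
tcp_pos: [472.0, -321.7, 258.5]
orientation: [0.04, 0.999, 0.0, -0.0]
contact_force: [-0.3, 0.1, -5.1]
grip_width: 0.214
```

```bash
python3 - <<'E'
from h import *
st()
s=snapshot('side'); save(s,'d13.png',(180,180,400,400),3); C,I,N=merged(s)
E
```

```text
t 25.55 tcp [ 472.  -321.7  258.5] jawyaw 85.44 zax [-0.     0.001 -1.   ] F [-0.3  0.1 -5.1] grip 19.7
```

View pics/d13.png

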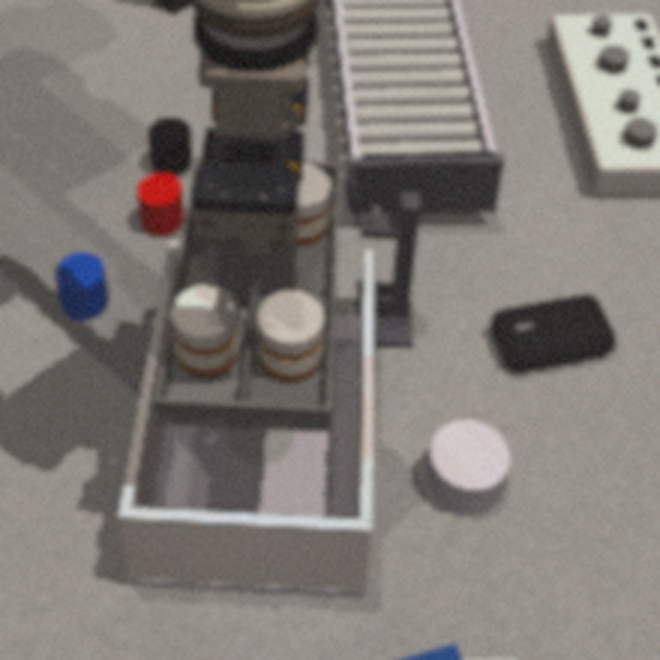

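Side view: the tote is level above the bay with all three jars inside. I'll lower to a TCP height of about 86 first, 175 mm down in total.

Request:
move_arm(steps=[[1.5,0,0,-1,0,0,0],[1.5,0,0,-2,0,0,0],[1.5,0,0,-2.5,0,0,0],[1.5,0,0,-2.5,0,0,0],[1.5,0,0,-2.5,0,0,0],[1.5,0,0,-2.5,0,0,0],[1.5,0,0,-2,0,0,0],[1.5,0,0,-1.2,0,0,0],[1.5,0,0,-0.5,0,0,0],[1.5,0,0,0,0,0,0]])

```text
t: 26.6
tcp_pos: [471.8, -322.2, 91.3]
orientation: [0.04, 0.999, 0.0, -0.0]
contact_force: [-0.1, -0.2, -6.6]
grip_width: 0.215
```

Request:
move_arm(steps=[[1.5,0,0,-0.2,0,0,0],[1.5,0,0,-0.2,0,0,0],[1.5,0,0,0,0,0,0]])

```text
t: 26.9
tcp_pos: [472.1, -322.8, 88.1]
orientation: [0.04, 0.999, -0.0, 0.0]
contact_force: [0.0, 0.9, -6.1]
grip_width: 0.214
```

Request:
move_arm(steps=[[1.5,0,0,-0.2,0,0,0],[1.5,0,0,-0.15,0,0,0],[1.5,0,0,-0.1,0,0,0],[1.5,0,0,0,0,0,0],[1.5,0,0,0,0,0,0]])

```text
t: 27.4
tcp_pos: [471.9, -322.5, 83.1]
orientation: [0.04, 0.999, -0.0, 0.0]
contact_force: [0.3, -0.4, -6.9]
grip_width: 0.216
```

Request:
move_arm(steps=[[1.5,0,0,-0.1,0,0,0],[1.5,0,0,-0.1,0,0,0],[1.5,0,0,0,0,0,0],[1.5,0,0,0,0,0,0]])

```text
t: 27.8
tcp_pos: [472.0, -322.6, 82.9]
orientation: [0.04, 0.999, -0.0, -0.0]
contact_force: [-5.6, 4.8, 5.3]
grip_width: 0.215
```

Floor contact. Release and rise.

Request:
move_arm(steps=[[2.4,0,0,0,0,0,0],[3.5,0,0,0,0,0,0],[4.5,0,0,0,0,0,0],[4.5,0,0,0,0,0,0],[4.5,0,0,1,0,0,0],[4.5,0,0,3,0,0,0],[4.5,0,0,4,0,0,0],[4.5,0,0,4,0,0,0],[4.5,0,0,4,0,0,0],[4.5,0,0,0,0,0,0]])

```text
t: 28.8
tcp_pos: [474.5, -325.1, 249.2]
orientation: [0.04, 0.999, -0.005, 0.005]
contact_force: [0.5, 0.7, 0.9]
grip_width: 0.49
```

Request:
move_arm(steps=[[4.5,-0.5,3,2,0,0,0],[4.5,-0.5,4.5,0,0,0,0],[4.5,-0.5,4.5,0,0,0,0],[4.5,-0.5,4.5,0,0,0,0],[4.5,0,2,0,0,0,0],[4.5,0,0,0,0,0,0],[4.5,0,0,0,0,0,0]])

```text
t: 29.5
tcp_pos: [451.9, -137.7, 261.1]
orientation: [0.04, 0.999, -0.0, 0.0]
contact_force: [-0.3, 0.3, 0.2]
grip_width: 0.494
```

```bash
python3 - <<'E'
from h import *
st()
s=snapshot('wrist'); save(s,'w14.png'); C,I,N=merged(s); np.savez('/tmp/w14.npz',C=C,I=I)
P=C[box(C,360,565,-480,-180,95,102.5)]; print('bayw',len(P),rect(P),P.min(0),P.max(0))
P=C[box(C,395,550,-460,-190,33,39)]; print('toterim',len(P),rect(P))
P=C[box(C,430,520,-360,-280,100,112)]; print('plate',len(P),rect(P))
P=C[box(C,530,640,-240,-140,105,160)]; print('post',len(P),P.min(0),P.max(0))
s=snapshot('side'); save(s,'d14.png',(180,180,400,400),3)
E
```

```text
t 29.5 tcp [ 451.9 -137.7  261.1] jawyaw 85.43 zax [ 0.    -0.001 -1.   ] F [-0.3  0.3  0.2] grip 45.4
bayw 3847 ((472.260009765625, -325.8810729980469), (260.5100402832031, 178.55593872070312), 85.44891357421875) [ 376.24130992 -462.28715111   95.00712869] [ 564.96488505 -189.13402588  102.49477702]
toterim 2498 ((479.3331298828125, -328.74310302734375), (242.41082763671875, 148.81390380859375), 85.25950622558594)
plate 1102 ((471.17010498046875, -321.3224182128906), (20.57762336730957, 55.83131790161133), 85.25447082519531)
post 670 [ 559.3174921  -202.66158498  105.42529499] [ 608.0896453  -178.35147391  141.12503161]
```

View pics/w14.png

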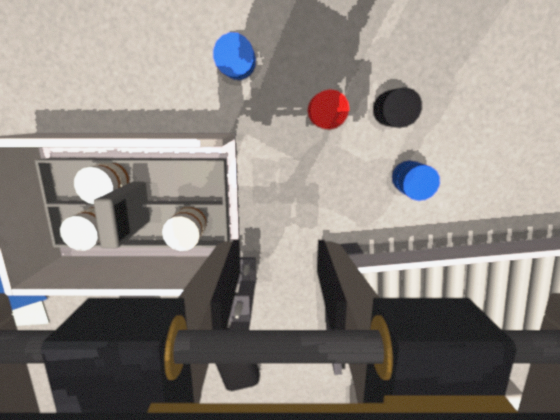

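View pics/d14.png

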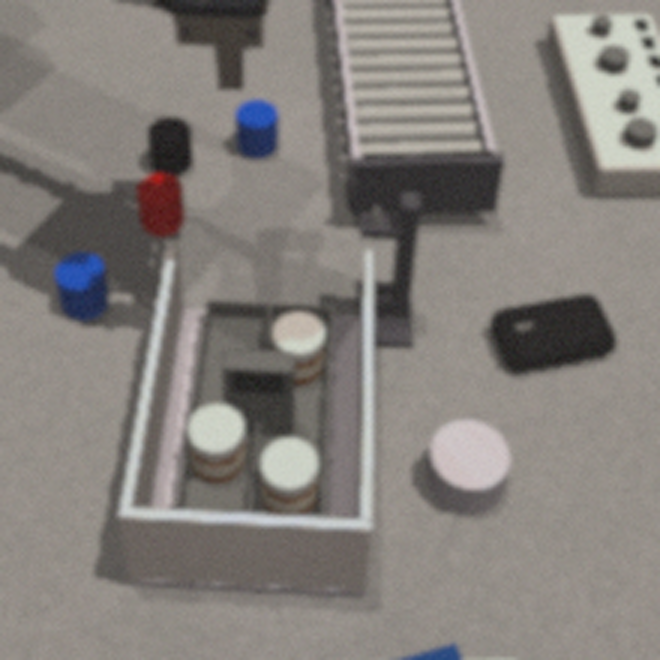

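The tote is centred in the bay: its plate is at (471.2, −321.3) against a bay centre of (472.4, −322), and all three jars are upright. Next I'll look at the hinge pins closely with the wrist camera.

Request:
move_arm(steps=[[4.5,2,-0.5,1,0,0,0],[4.5,3,-1,1,0,0,0],[4.5,3,-1,1,0,0,0],[4.5,3,-1.2,0,0,0,0],[4.5,1.2,-1.2,0,0,0,0],[4.5,0,0,0,0,0,0],[4.5,0,0,0,0,0,0],[4.5,0,0,0,0,0,0]])

```text
t: 30.4
tcp_pos: [573.3, -186.5, 291.0]
orientation: [0.041, 0.999, 0.0, -0.0]
contact_force: [-0.0, -0.4, 0.5]
grip_width: 0.492
```

```bash
python3 - <<'E'
from h import *
q=st(); print(q['joint_positions'])
s=snapshot('wrist'); save(s,'w15.png',(200,120,360,260),5); C,I,N=merged(s); np.savez('/tmp/w15.npz',**{k:v for k,v in s.items()})
print(proj(s,[572.6,-186.5,140]),proj(s,[572.6,-186.5,120]),proj(s,[572.6,-186.5,30]))
print(nets.spot_point(s,'pin_high')[:2],nets.spot_point(s,'pin_low')[:2])
P=C[box(C,540,640,-230,-150,105,160)]; print('post',len(P),P.min(0),P.max(0))
for z in range(105,156,5):
    P=C[box(C,540,640,-230,-150,z,z+5)]
    if len(P)>3: print(z,len(P),rect(P))
E
```

```text
t 30.4 tcp [ 573.3 -186.5  291. ] jawyaw 85.35 zax [-0.  0. -1.] F [-0.  -0.4  0.5] grip 45.2
[-5.14860564e-01  1.94666943e-01  1.42175090e+00  7.28156296e-05
  1.52575650e+00 -2.00457008e+00]
[278.1521008  193.32008288] [278.16435326 188.79122554] [278.2059008 173.4340764]
[{'point': [276.4, 189.0], 'p': 0.62}] [{'point': [276.7, 173.1], 'p': 0.88}]
post 1049 [ 558.90164972 -202.61786117  116.40947914] [ 607.90437127 -179.2698751   151.89423278]
115 252 ((576.7290649414062, -190.9307861328125), (20.839698791503906, 34.25765609741211), 85.65680694580078)
120 317 ((576.955322265625, -190.6790008544922), (20.806747436523438, 33.518043518066406), 84.74050903320312)
125 33 ((580.1669311523438, -191.25015258789062), (18.302345275878906, 24.29265022277832), 86.24739074707031)
130 42 ((579.992919921875, -191.91015625), (18.96530532836914, 24.429096221923828), 87.622314453125)
135 48 ((580.658935546875, -191.18284606933594), (18.635265350341797, 23.75237274169922), 84.04896545410156)
140 39 ((581.6914672851562, -190.46771240234375), (19.450571060180664, 21.84906768798828), 82.73747253417969)
145 183 ((599.5391235351562, -192.37574768066406), (19.357412338256836, 16.21457290649414), 85.39480590820312)
150 135 ((599.3369140625, -192.39376831054688), (19.286636352539062, 15.410038948059082), 85.65737915039062)
```

View pics/w15.png

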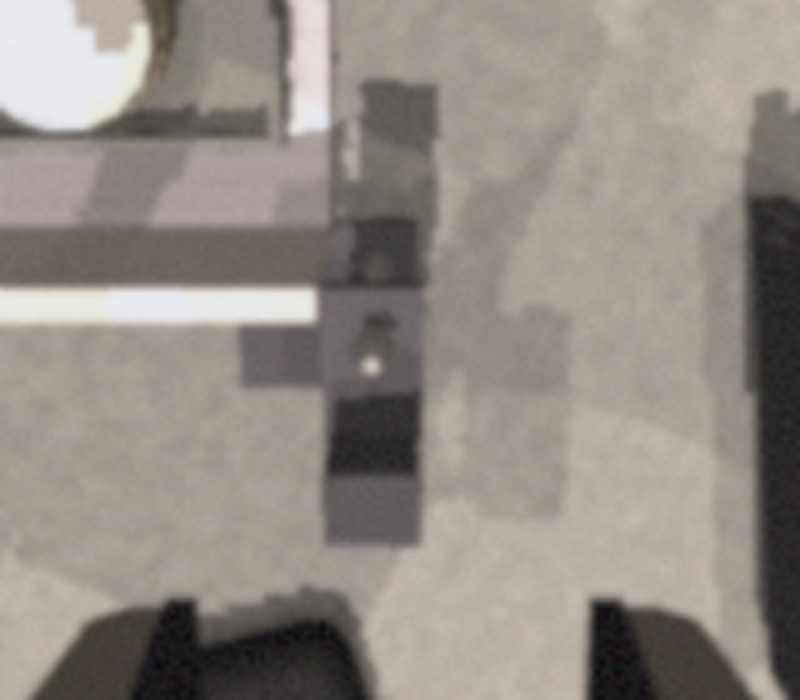

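```bash
python3 - <<'E'
from h import *
s=dict(np.load('/tmp/w15.npz'))
for px,z in (((274.2,193.2),140),((276.4,189.0),120),((275.2,172.4),50),((276.7,173.1),30)): print(px,z,ray_at_z(s,px,z).round(1))
for n in ('scene','side'):
    s=snapshot(n); 
    p=proj(s,[572.6,-190,130]).astype(int); print(n,p)
    save(s,n+'15.png',(p[0]-50,p[1]-40,p[0]+50,p[1]+60),6)
    a=nets.spot_point(s,'pin_high')[:1]; b=nets.spot_point(s,'pin_low')[:1]; print(a,b)
    for r,z in ((a,120),(b,30)):
        if r: print(ray_at_z(s,r[0]['point'],z).round(1))
    C,I,N=merged(s); P=C[box(C,540,640,-230,-150,145,155)]; print('posttop',rect(P)); P=C[box(C,530,640,-230,-150,114,122)]; print('br',rect(P))
    P=C[box(C,360,565,-480,-180,95,102.5)]; print('bayw',rect(P))
E
```

```text
(274.2, 193.2) 140 [ 572.2 -190.5  140. ]
(276.4, 189.0) 120 [ 572.7 -188.4  120. ]
(275.2, 172.4) 50 [ 567.2 -189.9   50. ]
(276.7, 173.1) 30 [ 572.  -188.5   30. ]
scene [235 165]
[{'point': [236.8, 167.4], 'p': 0.79}] [{'point': [236.3, 199.1], 'p': 0.89}]
[ 567.2 -195.   120. ]
[ 579.9 -176.9   30. ]
posttop ((600.638671875, -189.30088806152344), (30.177980422973633, 14.71422004699707), 86.9404067993164)
br ((584.3310546875, -187.7833709716797), (26.565547943115234, 48.43454360961914), 84.40836334228516)
bayw ((473.00897216796875, -325.20721435546875), (267.85205078125, 180.93841552734375), 84.81951141357422)
side [306 250]
[{'point': [305.1, 255.2], 'p': 0.68}] [{'point': [302.7, 275.3], 'p': 0.89}]
[ 569.7 -198.   120. ]
[ 568.6 -189.2   30. ]
posttop ((595.9418334960938, -196.96389770507812), (20.508087158203125, 15.362295150756836), 84.81452178955078)
br ((579.946533203125, -194.35708618164062), (25.05133628845215, 46.27077102661133), 86.84827423095703)
bayw ((466.9669189453125, -328.5433654785156), (260.8648681640625, 177.61508178710938), 85.81787109375)
```

View pics/scene15.png

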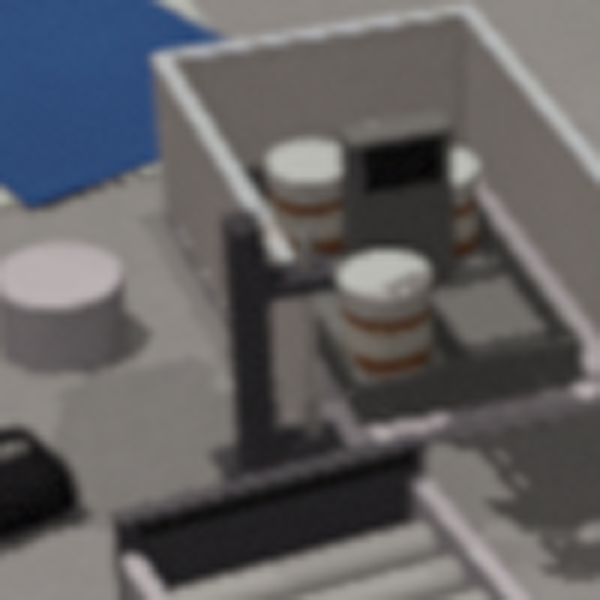

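View pics/side15.png

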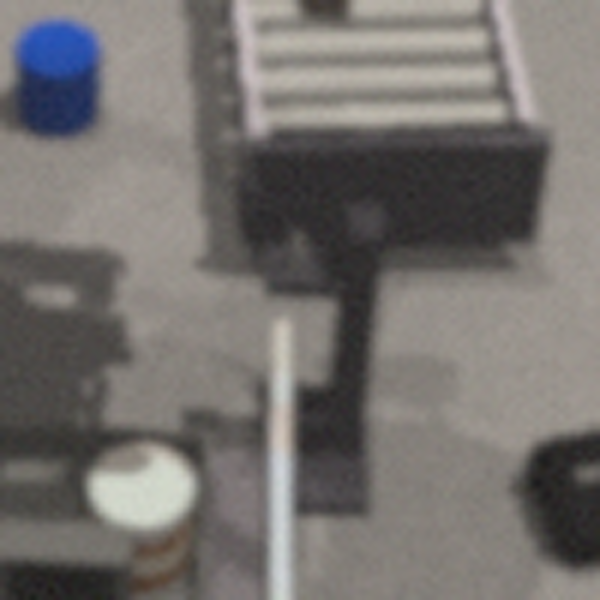

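Request:
move_arm(steps=[[4.5,-0.3,1.8,0,0,0,0.2],[4.5,-0.7,4,0,0,0,0.4],[4.5,-0.7,4.2,0,0,0,0.4],[4.5,-0.7,4.2,0,0,0,0.4],[4.5,-0.7,4.2,0,0,0,0.4],[4.5,-0.7,4.2,0,0,0,0.4],[4.5,-0.7,4.2,0,0,0,0.4],[4.5,-0.7,4.2,0,0,0,0.4],[4.5,-0.7,4.2,0,0,0,0.4],[4.5,-0.7,4.2,0,0,0,0.4]])

```text
t: 31.85
tcp_pos: [506.4, 210.1, 291.3]
orientation: [-0.225, 0.974, 0.0, 0.0]
contact_force: [1.1, 0.2, 0.5]
grip_width: 0.491
```

Request:
move_arm(steps=[[4.5,-0.7,4.2,0,0,0,0.4],[4.5,-0.7,4.2,0,0,0,0.4],[4.5,-0.7,4.2,0,0,0,0.4],[4.5,-0.7,4.2,0,0,0,0.4],[4.5,-0.5,3,0,0,0,0.4],[4.5,-0.2,1.2,0,0,0,0.3],[4.5,0,0,0,0,0,0],[4.5,0,0,0,0,0,0],[4.5,0,0,0,0,0,0]])

```text
t: 32.75
tcp_pos: [473.4, 416.2, 291.3]
orientation: [-0.375, 0.927, -0.0, 0.0]
contact_force: [0.1, -0.4, -0.0]
grip_width: 0.484
```

```bash
python3 - <<'E'
from h import *
s=dict(np.load('/tmp/w15.npz')); C,I,N=merged(s)
P=C[box(C,560,586,-205,-180,127,142)]; print('pinpts',P[P[:,2].argsort()].round(1)[-25:])
q=st()
s=snapshot('wrist'); save(s,'w16.png'); C,I,N=merged(s); np.savez('/tmp/w16.npz',**s)
P=C[box(C,300,520,250,460,150,162)]; print('doortop',len(P),rect(P),P[:,2].max())
P=C[box(C,300,520,250,460,134,145)]; print('knucktop',len(P),rect(P))
E
```

```text
pinpts [[ 571.2 -187.6  135.5]
 [ 568.9 -189.5  135.6]
 [ 570.  -188.5  135.6]
 [ 569.8 -191.6  135.7]
 [ 574.1 -188.8  136.1]
 [ 569.6 -192.6  136.1]
 [ 569.5 -190.5  137.2]
 [ 572.4 -192.8  137.3]
 [ 570.7 -188.6  137.3]
 [ 571.4 -192.7  137.3]
 [ 569.4 -189.5  137.7]
 [ 570.4 -189.6  138. ]
 [ 570.2 -191.6  138.3]
 [ 570.2 -190.6  138.5]
 [ 573.2 -191.8  138.9]
 [ 571.  -191.6  139.1]
 [ 572.2 -189.7  139.3]
 [ 571.9 -191.7  139.7]
 [ 571.  -189.6  139.8]
 [ 571.9 -190.7  139.9]
 [ 573.  -190.8  140.1]
 [ 570.8 -190.6  140.2]
 [ 573.  -189.7  140.2]
 [ 572.  -188.6  140.3]
 [ 570.9 -188.6  140.5]]
t 32.75 tcp [473.4 416.2 291.3] jawyaw 134.07 zax [ 0. -0. -1.] F [ 0.1 -0.4 -0. ] grip 44.5
doortop 2228 ((398.62078857421875, 345.936279296875), (131.20213317871094, 12.783873558044434), 42.804962158203125) 160.8934719791337
knucktop 323 ((456.4068603515625, 399.91412353515625), (22.883384704589844, 22.438064575195312), 89.52008819580078)
```

View pics/w16.png

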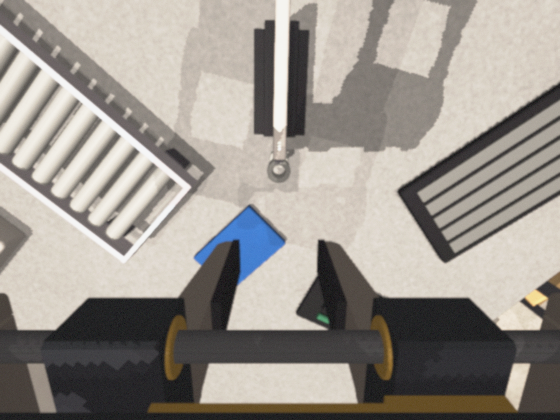

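```bash
python3 - <<'E'
from h import *
s=dict(np.load('/tmp/w16.npz')); C,I,N=merged(s)
print(ray_at_z(s,(279,170),140))
P=C[box(C,300,520,250,460,153,162)]
v=cv2.fitLine(P[:,:2].astype(np.float32),cv2.DIST_HUBER,0,.01,.01).ravel(); print(np.degrees(np.arctan2(v[1],v[0])),v, np.median(P[:,2]))
P=C[box(C,435,480,380,425,130,146)]; print(cv2.minEnclosingCircle(P[:,:2].astype(np.float32)),np.median(P,0))
P=C[box(C,300,520,250,460,42,52)]; print('stand',rect(P))
E
```

```text
[455.40276469 399.05727307 140.        ]
42.787067 [  0.7338832   0.6792757 395.21283   342.74118  ] 157.93970256018218
((456.7941589355469, 399.8173522949219), 11.998881340026855) [456.66037202 399.81085197 139.70828448]
stand ((403.39385986328125, 350.4832763671875), (169.11277770996094, 39.640769958496094), 42.80325698852539)
```

Request:
move_arm(steps=[[4.5,-1.2,-1.2,0,0,0,-0.1],[4.5,-0.2,-0.2,0,0,0,0],[4.5,0,0,0,0,0,0],[4.5,0,0,0,0,0,0]])

```text
t: 33.2
tcp_pos: [459.4, 403.4, 291.3]
orientation: [-0.369, 0.929, 0.0, 0.0]
contact_force: [0.4, 0.6, 0.1]
grip_width: 0.492
```

```bash
python3 - <<'E'
from h import *
q=st()
s=snapshot('wrist'); save(s,'w17.png',(200,60,360,260),4); C,I,N=merged(s); np.savez('/tmp/w17.npz',**s)
P=C[box(C,300,520,250,460,153,162)]
v=cv2.fitLine(P[:,:2].astype(np.float32),cv2.DIST_HUBER,0,.01,.01).ravel(); print(np.degrees(np.arctan2(v[1],v[0])),v, np.median(P[:,2]),rect(P))
P=C[box(C,435,480,380,425,132,146)]; print(cv2.minEnclosingCircle(P[:,:2].astype(np.float32)),np.median(P,0))
E
```

```text
t 33.2 tcp [459.4 403.4 291.3] jawyaw 133.36 zax [ 0.001  0.    -1.   ] F [0.4 0.6 0.1] grip 45.2
42.716904 [  0.7347145    0.67837644 387.50867    335.56946   ] 157.93993307569505 ((391.2904052734375, 339.2633056640625), (148.82559204101562, 12.593039512634277), 43.115943908691406)
((456.8582458496094, 400.03668212890625), 11.934524536132812) [457.23235708 400.29682493 139.64781131]
```

View pics/w17.png

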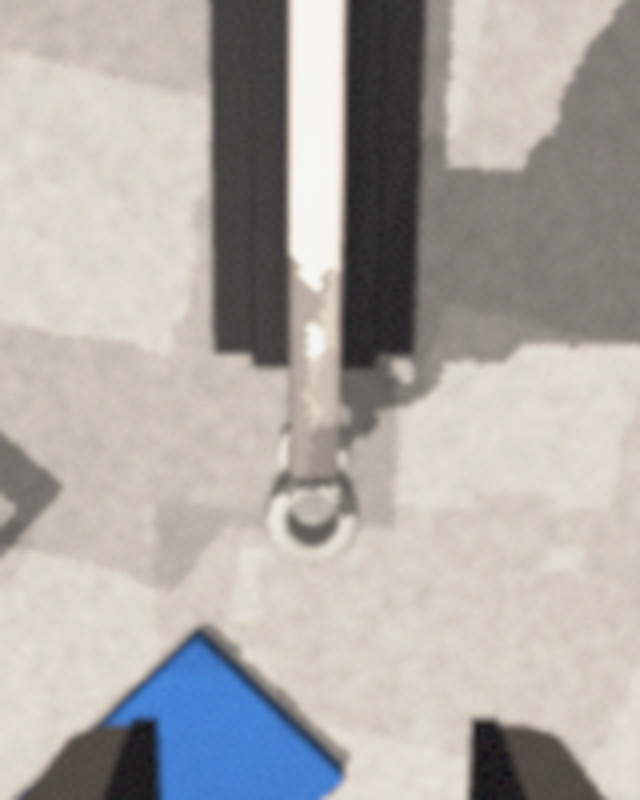

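The wrist view has the door's top edge running up the image at column ~79+200. The knuckle ring is at (278,188). Fits: door yaw 42.75°, knuckle axis (456.9, 400.0), grip point (391.6, 339.6). I'll move over the grip point.

Request:
move_arm(steps=[[4.5,-1.5,-1.4,-1,0,0,-0.08],[4.5,-2.5,-2.4,-1.5,0,0,0],[4.5,-2,-1.9,-1.5,0,0,0],[4.5,-0.8,-0.7,-1,0,0,0],[4.5,0,0,0,0,0,0],[4.5,0,0,0,0,0,0],[4.5,0,0,0,0,0,0]])

```text
t: 33.95
tcp_pos: [392.0, 340.2, 242.1]
orientation: [-0.365, 0.931, 0.0, 0.001]
contact_force: [0.1, -0.5, 0.3]
grip_width: 0.487
```

```bash
python3 - <<'E'
from h import *
q=st()
s=snapshot('wrist'); save(s,'w18.png'); C,I,N=merged(s)
P=C[box(C,300,520,250,460,152,162)]
v=cv2.fitLine(P[:,:2].astype(np.float32),cv2.DIST_HUBER,0,.01,.01).ravel(); print(np.degrees(np.arctan2(v[1],v[0])),v, np.median(P[:,2]),rect(P))
P=C[box(C,435,480,380,425,132,146)]; 
if len(P)>5: print(cv2.minEnclosingCircle(P[:,:2].astype(np.float32)),np.median(P,0))
E
```

```text
t 33.95 tcp [392.  340.2 242.1] jawyaw 132.75 zax [ 0.002  0.001 -1.   ] F [ 0.1 -0.5  0.3] grip 44.8
42.71439 [  0.73474425   0.67834425 386.63525    335.12466   ] 157.79714577143497 ((391.44610595703125, 339.1879577636719), (148.92984008789062, 12.589838981628418), 43.21410369873047)
((456.4019470214844, 399.9650573730469), 11.932785987854004) [459.40111429 402.98167285 139.32755995]
```

View pics/w18.png

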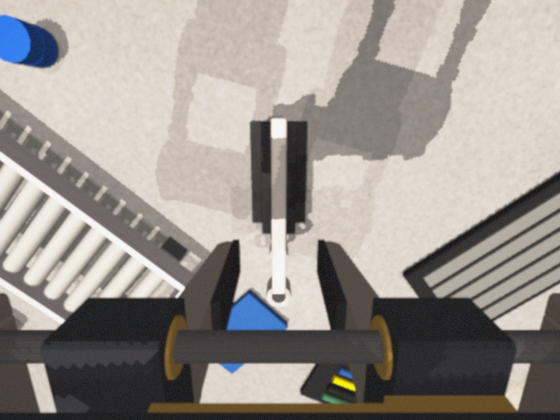

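The door's top edge is centred between the fingers at column ~279. Descend 110 mm and grip.

Request:
move_arm(steps=[[4.5,-0.04,-0.06,-2,0,0,0],[4.5,0,0,-3,0,0,0],[4.5,0,0,-3,0,0,0],[4.5,0,0,-2,0,0,0],[4.5,0,0,-1,0,0,0],[4.5,0,0,0,0,0,0],[4.5,0,0,0,0,0,0]])

```text
t: 34.7
tcp_pos: [391.4, 339.5, 132.3]
orientation: [-0.365, 0.931, 0.0, 0.001]
contact_force: [0.9, 0.6, 0.5]
grip_width: 0.49
```

Request:
move_arm(steps=[[0.8,0,0,0,0,0,0],[0.8,0,0,0,0,0,0],[0.8,0,0,0,0,0,0],[0.8,0,0,0,0,0,0],[0.8,0,0,0,0,0,0],[0.8,0,0,0,0,0,0]], newtons=50)

```text
t: 35.3
tcp_pos: [390.6, 339.0, 131.4]
orientation: [-0.364, 0.931, 0.0, 0.0]
contact_force: [-0.1, -0.1, 1.5]
grip_width: 0.129
```

The grip is 11.9 mm, which is the door's thickness. Lift it out of the stand.

Request:
move_arm(steps=[[0.8,0,0,0.5,0,0,0],[0.8,0,0,1,0,0,0],[0.8,0,0,2,0,0,0],[0.8,0,0,2,0,0,0],[0.8,0,0,2,0,0,0],[0.8,0,0,2,0,0,0],[0.8,0,0,2,0,0,0],[0.8,0,0,2,0,0,0],[0.8,0,0,1.5,0,0,0],[0.8,0,0,0.5,0,0,0]])

```text
t: 36.3
tcp_pos: [391.2, 339.2, 288.2]
orientation: [-0.364, 0.931, 0.0, 0.002]
contact_force: [-0.5, 0.1, -2.3]
grip_width: 0.125
```

Request:
move_arm(steps=[[0.8,0,0,0,0,0,0],[0.8,0,0,0,0,0,0]])

```text
t: 36.5
tcp_pos: [390.0, 338.6, 285.0]
orientation: [-0.364, 0.931, -0.0, -0.001]
contact_force: [0.3, 0.0, -2.9]
grip_width: 0.125
```

```bash
python3 - <<'E'
from h import *
q=st()
s=snapshot('wrist'); save(s,'w19.png'); C,I,N=merged(s)
p=q['tcp_pos'];a=np.radians(42.75);ux=np.array([np.cos(a),np.sin(a)]);uy=np.array([-ux[1],ux[0]])
Q=np.c_[(C[:,:2]-p[:2])@ux,(C[:,:2]-p[:2])@uy,C[:,2]-p[2]]
m=(Q[:,0]>70)&(Q[:,0]<115)&(abs(Q[:,1])<25)&(Q[:,2]>-5)&(Q[:,2]<14); P=Q[m]; print(len(P),cv2.minEnclosingCircle(P[:,:2].astype(np.float32)) if len(P)>3 else '',P.min(0),P.max(0))
m=(abs(Q[:,0])<90)&(abs(Q[:,1])<9)&(Q[:,2]>18)&(Q[:,2]<34); P=Q[m]; print(len(P),P.min(0),P.max(0)); v=cv2.fitLine(P[:,:2].astype(np.float32),cv2.DIST_HUBER,0,.01,.01).ravel();print(v)
s=snapshot('scene'); save(s,'s19.png')
E
```

```text
t 36.5 tcp [390.  338.6 285. ] jawyaw 132.75 zax [-0.002 -0.001 -1.   ] F [ 0.3  0.  -2.9] grip 11.5
430 ((89.04705810546875, -0.18365080654621124), 11.973295211791992) [ 79.49851588 -12.14958305  -4.89381716] [93.20129055 11.7416421   9.64672045]
6441 [-73.92347426  -8.99115088  18.02181082] [74.55999466  8.9910431  33.9848999 ]
[ 9.9999219e-01  3.9473865e-03 -1.6579035e+01 -3.8682386e-01]
```

View pics/s19.png

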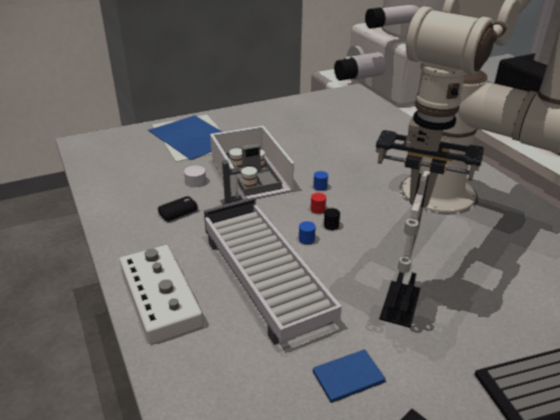

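View pics/w19.png

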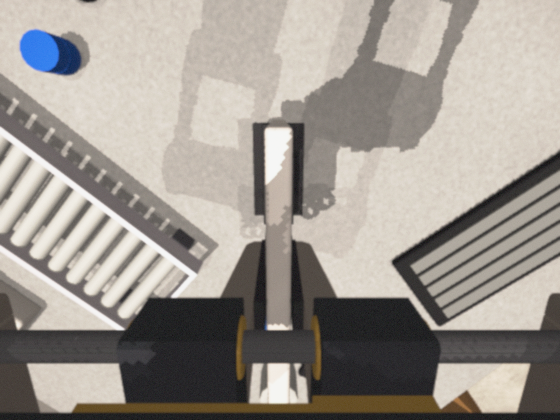

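The door is held upright and clear of the stand. Carry it to the bay while turning −47.3°.

Request:
move_arm(steps=[[0.8,0.1,-1.2,0.5,0,0,-0.1],[0.8,0.2,-2.5,0,0,0,-0.3],[0.8,0.3,-3.5,0,0,0,-0.4],[0.8,0.3,-3.5,0,0,0,-0.4],[0.8,0.3,-3.5,0,0,0,-0.4],[0.8,0.3,-3.5,0,0,0,-0.4],[0.8,0.3,-3.5,0,0,0,-0.4],[0.8,0.3,-3.5,0,0,0,-0.4],[0.8,0.3,-3.5,0,0,0,-0.4],[0.8,0.3,-3.5,0,0,0,-0.4]])

```text
t: 37.6
tcp_pos: [416.9, 19.9, 291.2]
orientation: [-0.12, 0.993, -0.0, 0.0]
contact_force: [0.5, -0.2, -3.4]
grip_width: 0.124
```

Request:
move_arm(steps=[[0.8,0.3,-3.5,0,0,0,-0.4],[0.8,0.3,-3.5,0,0,0,-0.4],[0.8,0.3,-3.5,0,0,0,-0.4],[0.8,0.3,-3.5,0,0,0,-0.4],[0.8,0.2,-3,0,0,0,-0.4],[0.8,0.1,-1.8,0,0,0,-0.3],[0.8,0,-0.5,0,0,0,0],[0.8,0,0,0,0,0,0],[0.8,0,0,0,0,0,0]])

```text
t: 38.5
tcp_pos: [432.3, -170.3, 291.1]
orientation: [0.038, 0.999, 0.0, -0.0]
contact_force: [0.6, -0.0, -2.8]
grip_width: 0.127
```

```bash
cat >> h.py <<'E'
def door(C,q,yaw):
    p=q['tcp_pos'];a=np.radians(yaw);ux=np.array([np.cos(a),np.sin(a)]);uy=np.array([-ux[1],ux[0]])
    Q=np.c_[(C[:,:2]-p[:2])@ux,(C[:,:2]-p[:2])@uy,C[:,2]-p[2]]
    m=(Q[:,0]>70)&(Q[:,0]<115)&(abs(Q[:,1])<25)&(Q[:,2]>-5)&(Q[:,2]<14); P=Q[m]
    if len(P)>5: print('knuckle',len(P),cv2.minEnclosingCircle(P[:,:2].astype(np.float32)))
    m=(abs(Q[:,0])<90)&(abs(Q[:,1])<9)&(Q[:,2]>18)&(Q[:,2]<34); P=Q[m]
    v=cv2.fitLine(P[:,:2].astype(np.float32),cv2.DIST_HUBER,0,.01,.01).ravel(); w=np.polyfit(P[:,0],P[:,2],1)
    print('edge',len(P),'dyaw',np.degrees(v[1]/v[0]).round(2),'y at 0',(v[3]-v[2]*v[1]/v[0]).round(2),'pitch deg',np.degrees(w[0]).round(2),'ext',P[:,0].min().round(1),P[:,0].max().round(1))
E
python3 - <<'E'
from h import *
q=st(); print(q['joint_positions'])
s=snapshot('wrist'); save(s,'w20.png'); C,I,N=merged(s)
door(C,q,-4.55)
P=C[box(C,560,586,-205,-180,127,142)]; print('pinpts',len(P),P.min(0),P.max(0))
s=snapshot('scene'); save(s,'s20.png',(150,90,400,280),3)
E
```

```text
t 38.5 tcp [ 432.3 -170.3  291.1] jawyaw 85.61 zax [-0.     0.001 -1.   ] F [ 0.6 -0.  -2.8] grip 11.7
[-6.36608622e-01 -1.75121890e-01  1.79406764e+00  3.62549881e-04
  1.52306989e+00 -2.13081083e+00]
knuckle 439 ((89.61158752441406, 0.6552994847297668), 12.011615753173828)
edge 6440 dyaw 0.22 y at 0 0.1 pitch deg 0.04 ext -73.8 74.2Traceback (most recent call last):
  File "<stdin>", line 5, in <module>
    return umr_minimum(a, axis, None, out, keepdims, initial, where)
ValueError: zero-size array to reduction operation minimum which has no identity
```

View pics/w20.png

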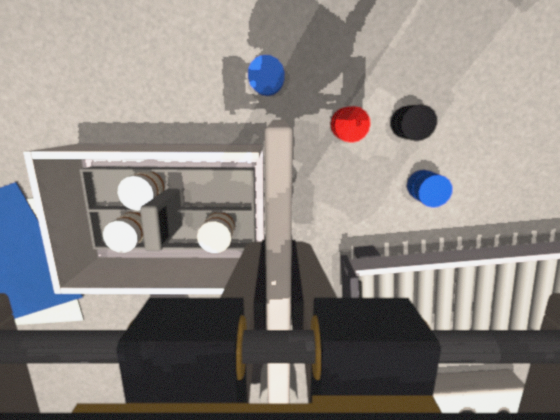

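Wrist view: the door's top edge is at column ~278, parallel to the bay opening. Lower to hover height while still on the −x side.

Request:
move_arm(steps=[[0.8,0,0,-1,0,0,-0.02],[0.8,0,0,-2,0,0,0],[0.8,0,0,-2.5,0,0,0],[0.8,0,0,-2.5,0,0,0],[0.8,0,0,-2,0,0,0],[0.8,0,0,-1.4,0,0,0],[0.8,0,0,-0.7,0,0,0],[0.8,0,-0.4,0,0,0,0],[0.8,0,-0.4,0,0,0,0],[0.8,0,0,0,0,0,0]])

```text
t: 39.55
tcp_pos: [433.3, -180.3, 171.4]
orientation: [0.04, 0.999, -0.001, 0.001]
contact_force: [-0.1, -0.7, -2.7]
grip_width: 0.122
```

```bash
python3 - <<'E'
from h import *
q=st()
s=snapshot('wrist'); save(s,'w21.png'); C,I,N=merged(s)
door(C,q,-4.5)
np.savez('/tmp/w21.npz',**s)
P=C[box(C,555,590,-210,-170,114,142)]; print('pinpts',len(P)); 
if len(P): print(rect(P),P.min(0),P.max(0))
s=snapshot('scene'); save(s,'s21.png',(150,90,400,280),3); np.savez('/tmp/s21.npz',**s)
s=snapshot('side'); save(s,'d21.png',(180,150,400,370),3); np.savez('/tmp/d21.npz',**s)
E
```

```text
t 39.55 tcp [ 433.3 -180.3  171.4] jawyaw 85.36 zax [ 0.002 -0.002 -1.   ] F [-0.1 -0.7 -2.7] grip 11.3
knuckle 435 ((89.21612548828125, 0.1540076732635498), 12.0509033203125)
edge 6432 dyaw -0.08 y at 0 0.13 pitch deg 0.18 ext -73.8 74.7
pinpts 0
```

View pics/s21.png

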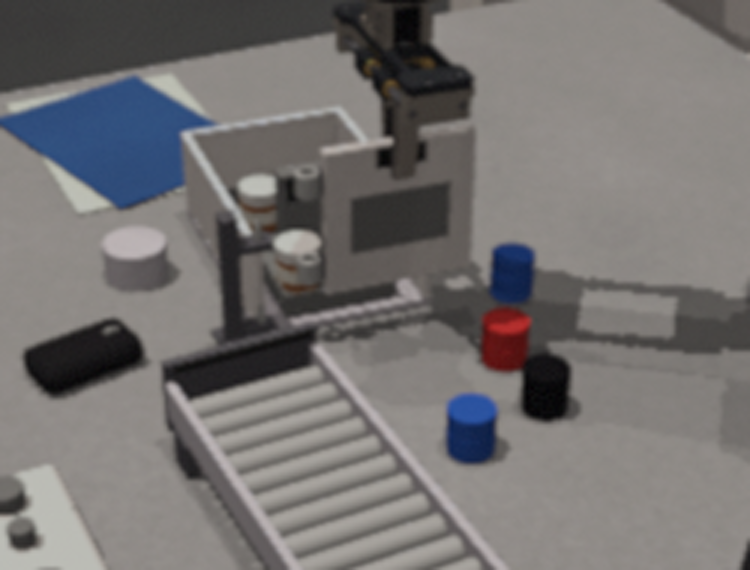

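View pics/d21.png

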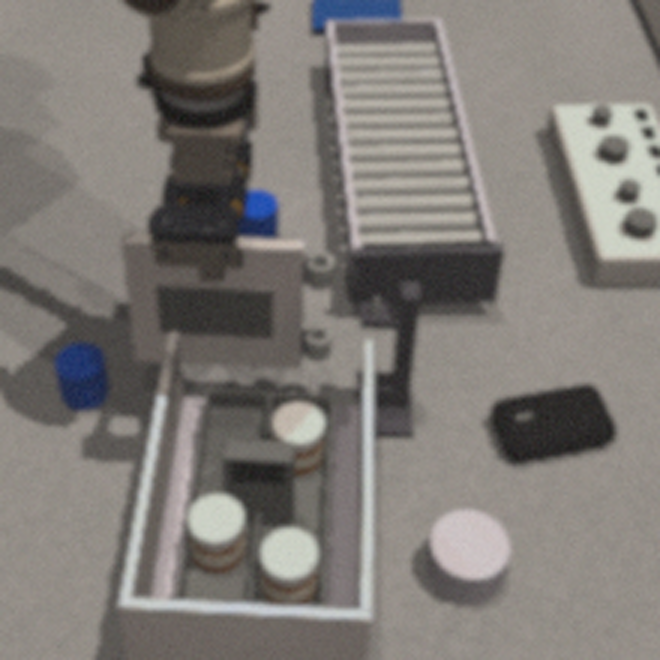

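View pics/w21.png

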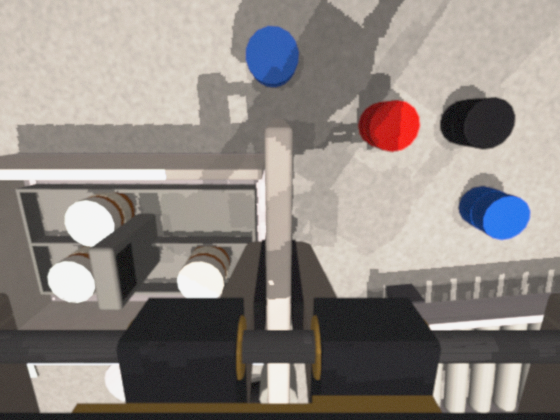

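The door hovers upright on the −x side, with its knuckles at scene crop (305,182) and (310,265) facing the pins. Bring it in sideways.

Request:
move_arm(steps=[[0.8,0.5,0,-0.2,0,0,0],[0.8,1,-0.1,0,0,0,0],[0.8,1,-0.1,0,0,0,0],[0.8,1,-0.1,0,0,0,0],[0.8,0.8,0,0,0,0,0],[0.8,0.4,0,0,0,0,0],[0.8,0,0,0,0,0,0],[0.8,0,0,0,0,0,0]])

```text
t: 40.5
tcp_pos: [479.4, -182.0, 168.0]
orientation: [0.04, 0.999, 0.0, -0.0]
contact_force: [-0.0, -0.0, -2.5]
grip_width: 0.127
```

```bash
python3 - <<'E'
from h import *
q=st()
s=snapshot('scene'); save(s,'s22.png',(200,130,300,220),7); np.savez('/tmp/s22.npz',**s)
C,I,N=merged(s)
# upper knuckle top
p=q['tcp_pos']; k=[p[0]+89,p[1]-7]
P=C[box(C,k[0]-20,k[0]+20,k[1]-20,k[1]+20,p[2]+2,p[2]+15)]; print('kn scene',len(P),np.median(P,0).round(1),cv2.minEnclosingCircle(P[:,:2].astype(np.float32)))
s=snapshot('side'); save(s,'d22.png',(260,200,360,290),7); np.savez('/tmp/d22.npz',**s)
C,I,N=merged(s)
P=C[box(C,k[0]-20,k[0]+20,k[1]-20,k[1]+20,p[2]+2,p[2]+15)]; print('kn side',len(P),np.median(P,0).round(1),cv2.minEnclosingCircle(P[:,:2].astype(np.float32)))
s=snapshot('wrist'); C,I,N=merged(s); door(C,q,-4.5)
E
```

```text
t 40.5 tcp [ 479.4 -182.   168. ] jawyaw 85.4 zax [-0.  0. -1.] F [-0.  -0.  -2.5] grip 11.6
kn scene 55 [ 566.8 -182.9  174.1] ((565.7305297851562, -185.56817626953125), 16.676912307739258)
kn side 63 [ 564.  -193.1  175.1] ((562.7701416015625, -192.99195861816406), 14.414359092712402)
knuckle 439 ((89.43538665771484, 0.010409695096313953), 12.054375648498535)
edge 6445 dyaw -0.01 y at 0 0.04 pitch deg 0.02 ext -73.9 74.4
```

View pics/s22.png

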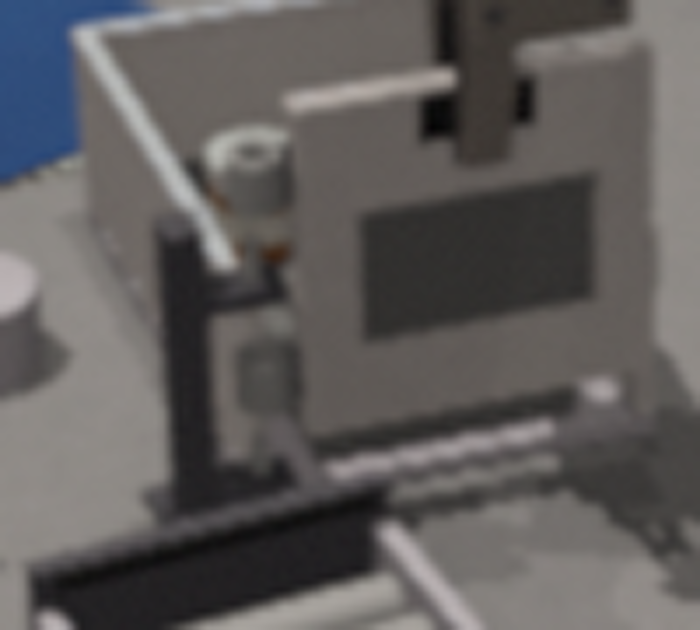

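View pics/d22.png

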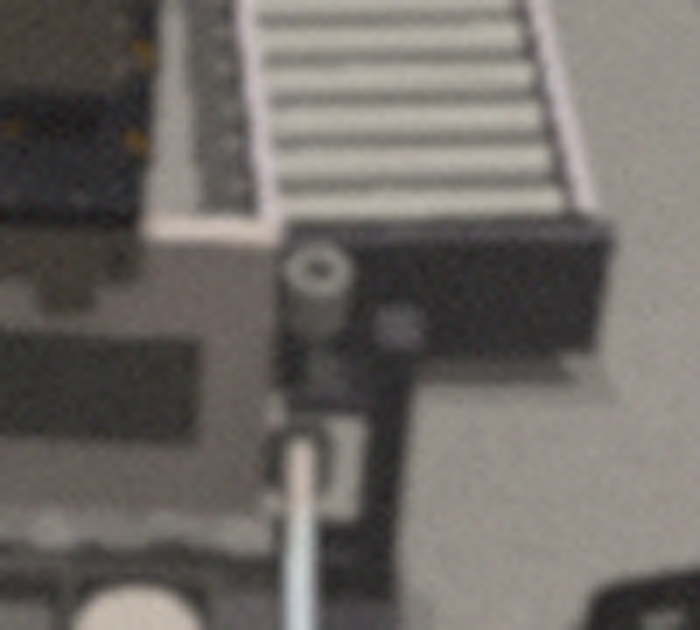

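```bash
python3 - <<'E'
from h import *
def ov(f,out,c,F,kn=None):
    s=dict(np.load(f)); im=s['img'][c[1]:c[3],c[0]:c[2]]; im=cv2.resize(im,None,fx=F,fy=F,interpolation=cv2.INTER_CUBIC)
    im=np.clip(im.astype(float)*1.6,0,255).astype(np.uint8)
    def ln(a,b,col):
        p=[tuple(int(v) for v in ((proj(s,x)-[c[0],c[1]]+.5)*F)) for x in (a,b)]; cv2.line(im,p[0],p[1],col,1)
    pin=(572,-190.4)
    ln((*pin,30),(*pin,50),(0,255,0)); ln((*pin,120),(*pin,140),(0,255,0))
    if kn is not None:
        for z0 in (kn[2]-117+11,kn[2]-27+11): ln((kn[0],kn[1],z0),(kn[0],kn[1],z0+24),(0,0,255))
    cv2.imwrite('pics/'+out,im)
a=np.radians(-4.55); k=np.array([479.4,-182,168.])+[89.4*np.cos(a),89.4*np.sin(a),0]; print(k)
ov('/tmp/s22.npz','s22o.png',(210,140,270,205),9,k)
ov('/tmp/d22.npz','d22o.png',(280,220,340,285),9,k)
ov('/tmp/s21.npz','s21o.png',(210,140,270,205),9)
E
```

```text
[ 568.51825462 -189.0920162   168.        ]
```

View pics/s22o.png

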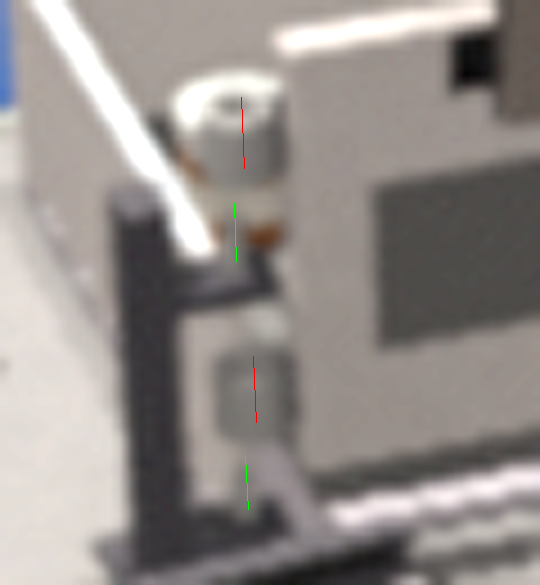

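View pics/d22o.png

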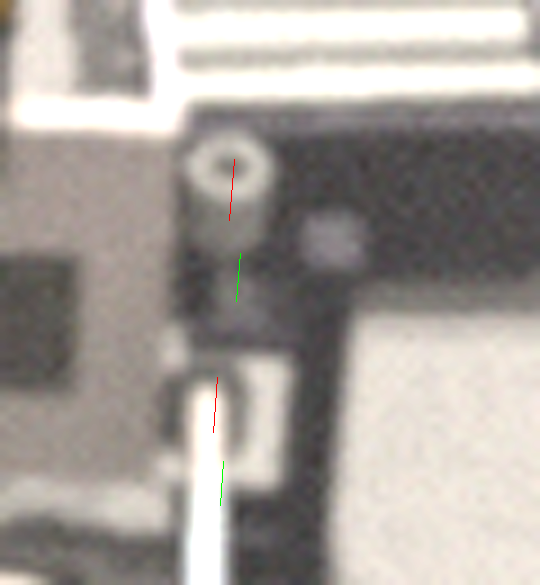

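View pics/s21o.png

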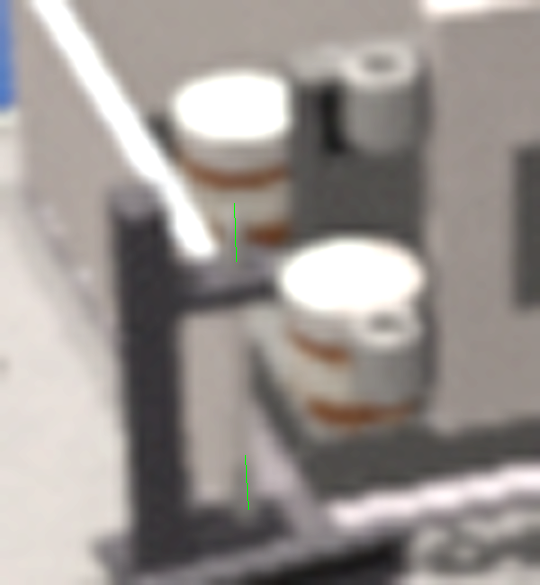

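The overlays agree. The green predicted pins and red predicted knuckle axes both match the image, with the lower pin at (245,485) and the lower knuckle at (255,390). The remaining shift is about +3.4 x and −1.3 y.

Request:
move_arm(steps=[[0.8,0.2,-0.07,0,0,0,0],[0.8,0.15,-0.06,0,0,0,0],[0.8,0,0,0,0,0,0],[0.8,0,0,0,0,0,0]])

```text
t: 41.05
tcp_pos: [483.0, -183.4, 168.1]
orientation: [0.04, 0.999, 0.0, -0.0]
contact_force: [0.2, 0.4, -2.3]
grip_width: 0.127
```

```bash
python3 -c "
from h import *
q=st(); a=np.radians(q and -4.55); p=q['tcp_pos']; print(p[:2]+89.4*np.array([np.cos(a),np.sin(a)]))"
```

```text
t 41.05 tcp [ 483.  -183.4  168.1] jawyaw 85.39 zax [-0.  0. -1.] F [ 0.2  0.4 -2.3] grip 11.7
[ 572.13406424 -190.51311901]
```

Request:
move_arm(steps=[[0.8,0,0,-0.4,0,0,0],[0.8,0,0,-0.4,0,0,0],[0.8,0,0,-0.4,0,0,0],[0.8,0,0,-0.2,0,0,0],[0.8,0,0,0,0,0,0],[0.8,0,0,0,0,0,0]])

```text
t: 41.65
tcp_pos: [483.0, -183.4, 154.1]
orientation: [0.04, 0.999, 0.0, -0.0]
contact_force: [0.0, 0.6, -2.4]
grip_width: 0.125
```

Request:
move_arm(steps=[[0.8,0,0,-0.3,0,0,0],[0.8,0,0,-0.2,0,0,0],[0.8,0,0,0,0,0,0]])

```text
t: 41.95
tcp_pos: [482.8, -183.2, 148.7]
orientation: [0.04, 0.999, 0.0, -0.0]
contact_force: [-0.1, 0.4, -3.0]
grip_width: 0.126
```

Request:
move_arm(steps=[[0.8,0,0,-0.3,0,0,0],[0.8,0,0,-0.3,0,0,0],[0.8,0,0,-0.3,0,0,0],[0.8,0,0,0,0,0,0],[0.8,0,0,0,0,0,0]])

```text
t: 42.45
tcp_pos: [482.9, -183.3, 140.0]
orientation: [0.04, 0.999, 0.0, -0.0]
contact_force: [0.4, 0.2, -2.6]
grip_width: 0.128
```

Request:
move_arm(steps=[[0.8,0,0,-0.2,0,0,0],[0.8,0,0,-0.15,0,0,0],[0.8,0,0,0,0,0,0],[0.8,0,0,0,0,0,0]])

```text
t: 42.85
tcp_pos: [483.0, -183.4, 136.6]
orientation: [0.04, 0.999, 0.0, -0.0]
contact_force: [-0.1, 0.9, -3.7]
grip_width: 0.132
```

Request:
move_arm(steps=[[0.8,0,0,-0.1,0,0,0],[0.8,0,0,-0.1,0,0,0],[0.8,0,0,0,0,0,0],[0.8,0,0,0,0,0,0]])

```text
t: 43.25
tcp_pos: [483.2, -183.6, 135.2]
orientation: [0.04, 0.999, -0.0, 0.0]
contact_force: [-2.7, 0.8, 3.3]
grip_width: 0.131
```

```bash
python3 - <<'E'
from h import *
q=st()
s=snapshot('scene'); save(s,'s23.png',(200,130,300,220),7)
s=snapshot('side'); save(s,'d23.png',(220,180,360,300),5)
s=snapshot('wrist'); C,I,N=merged(s); door(C,q,-4.5)
E
```

```text
t 43.25 tcp [ 483.2 -183.6  135.2] jawyaw 85.4 zax [ 0.001 -0.001 -1.   ] F [-2.7  0.8  3.3] grip 12.0
knuckle 437 ((89.68531799316406, 0.26788529753685), 12.053380966186523)
edge 6436 dyaw -0.02 y at 0 0.12 pitch deg 0.21 ext -73.8 74.1
```

View pics/s23.png

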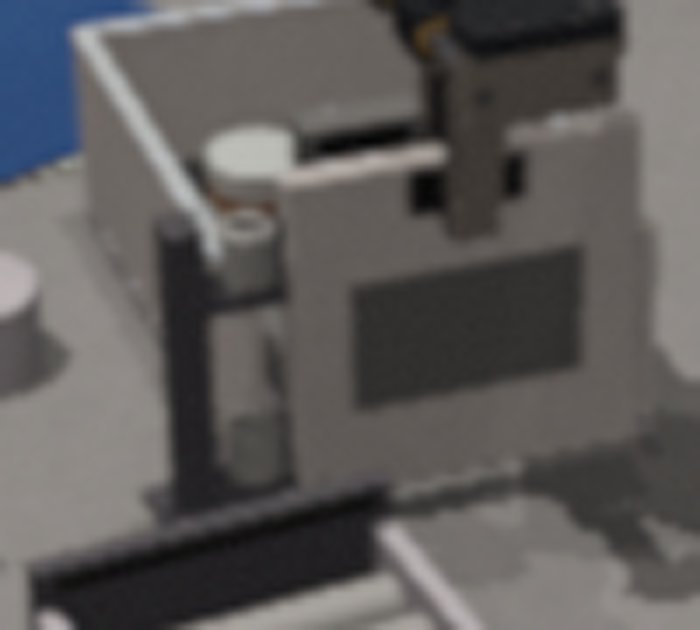

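View pics/d23.png

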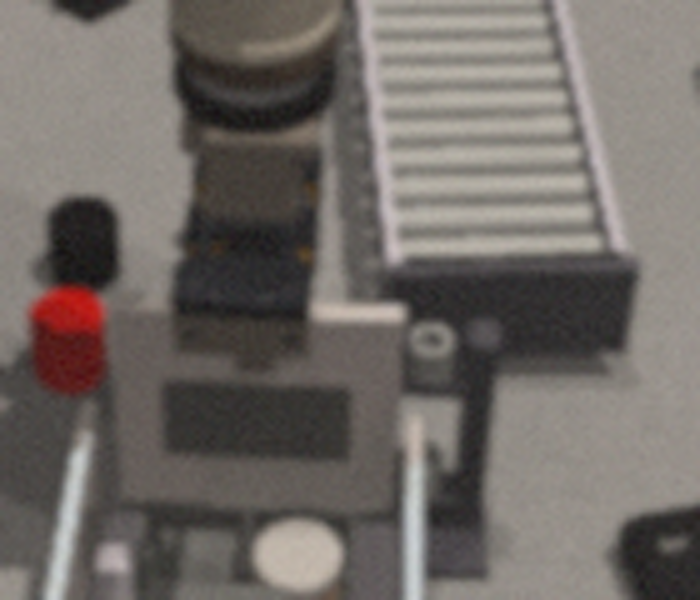

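Both knuckles are down on their brackets: the scene crop shows them at (248,255) and (258,450), and the contact force changed by +6 N. Release and rise straight up.

Request:
move_arm(steps=[[1.6,0,0,0,0,0,0],[2.4,0,0,0,0,0,0],[3.5,0,0,0,0,0,0],[3.5,0,0,0,0,0,0],[3.5,0,0,0.5,0,0,0],[3.5,0,0,2,0,0,0],[3.5,0,0,4,0,0,0],[3.5,0,0,4,0,0,0],[3.5,0,0,3,0,0,0],[3.5,0,0,0,0,0,0]])

```text
t: 44.4
tcp_pos: [485.3, -184.9, 275.5]
orientation: [0.04, 0.999, -0.003, 0.004]
contact_force: [0.1, -0.1, 0.2]
grip_width: 0.382
```

```bash
python3 - <<'E'
from h import *
q=st()
s=snapshot('wrist'); save(s,'w24.png'); C,I,N=merged(s)
P=C[box(C,390,575,-215,-150,154,166)]; print('doortop',rect(P),np.median(P[:,2]))
v=cv2.fitLine(P[:,:2].astype(np.float32),cv2.DIST_HUBER,0,.01,.01).ravel(); print(np.degrees(np.arctan(v[1]/v[0])))
P=C[box(C,550,590,-215,-165,132,150)]; print('kn',len(P)); 
if len(P): print(cv2.minEnclosingCircle(P[:,:2].astype(np.float32)),np.percentile(P[:,2],[5,50,95]))
s=snapshot('side'); save(s,'d24.png',(180,150,400,370),3)
s=snapshot('scene'); save(s,'s24.png',(200,130,300,220),7)
E
```

```text
t 44.4 tcp [ 485.3 -184.9  275.5] jawyaw 85.4 zax [ 0.008 -0.006 -1.   ] F [ 0.1 -0.1  0.2] grip 35.1
doortop ((479.3961181640625, -182.72409057617188), (12.163215637207031, 148.58726501464844), 85.27603149414062) 157.82265897918015
-4.7695084
kn 332
((568.0868530273438, -190.14036560058594), 11.863666534423828) [134.09567678 143.41836083 145.13387879]
```

View pics/w24.png

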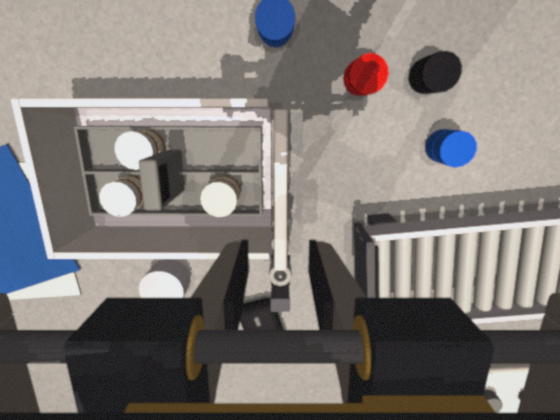

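View pics/d24.png

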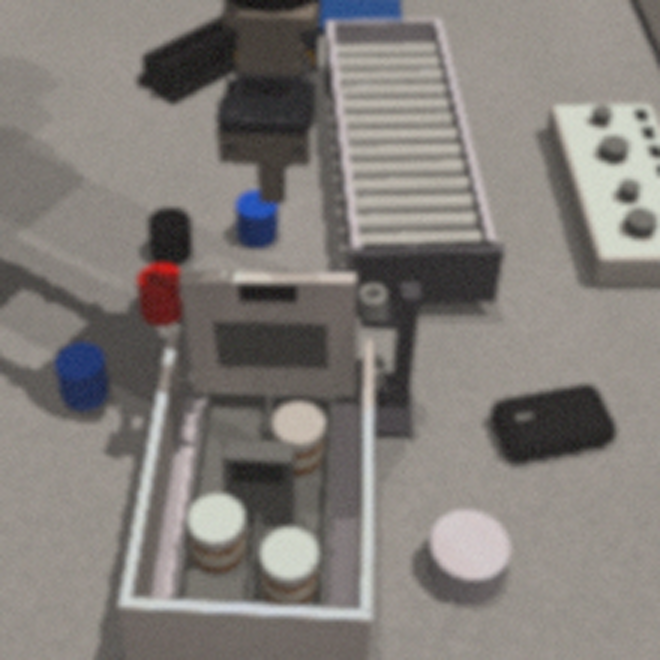

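View pics/s24.png

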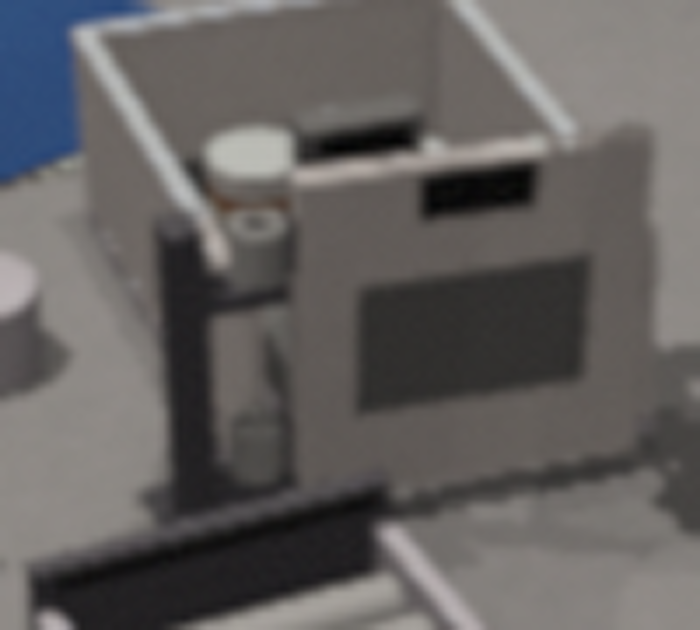

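The arm was still settling in that shot, so I'll back away along −x... upward and re-measure.

Request:
move_arm(steps=[[3.5,0,0,1,0,0,0],[3.5,0,0,0,0,0,0],[3.5,0,0,0,0,0,0],[3.5,0,0,0,0,0,0],[3.5,0,0,0,0,0,0]])

```text
t: 45.05
tcp_pos: [482.9, -183.3, 279.2]
orientation: [0.04, 0.999, 0.0, -0.0]
contact_force: [-0.6, -0.0, 0.5]
grip_width: 0.382
```

```bash
python3 - <<'E'
from h import *
q=st()
s=snapshot('wrist'); save(s,'w25.png'); C,I,N=merged(s)
P=C[box(C,390,575,-215,-150,152,170)]; print('doortop',rect(P),np.percentile(P[:,2],[5,50,95]))
v=cv2.fitLine(P[:,:2].astype(np.float32),cv2.DIST_HUBER,0,.01,.01).ravel(); print(np.degrees(np.arctan(v[1]/v[0])))
w=np.polyfit(P[:,0],P[:,2],1); print('slope',w)
P=C[box(C,550,592,-215,-165,135,150)]; print('kn',len(P),cv2.minEnclosingCircle(P[:,:2].astype(np.float32)),np.percentile(P[:,2],[5,50,95]))
E
```

```text
t 45.05 tcp [ 482.9 -183.3  279.2] jawyaw 85.39 zax [-0.001  0.    -1.   ] F [-0.6 -0.   0.5] grip 35.2
doortop ((479.2491760253906, -182.537353515625), (12.298592567443848, 149.10841369628906), 85.17676544189453) [154.56395134 157.8845308  161.30294521]
-4.584977
slope [4.43264675e-02 1.36880795e+02]
kn 375 ((575.8250732421875, -191.4806671142578), 18.33831024169922) [135.92707376 143.66189643 146.15375818]
```

The door now sags about 2.5° at its free edge, from play on the pins (13 mm bore on an 8 mm pin). I'll check the knuckle position against the 7 mm tolerance.

```bash
python3 - <<'E'
from h import *
s=snapshot('wrist'); save(s,'w26.png',(200,180,360,320),5); C,I,N=merged(s)
for z0,z1 in ((141,143),(143,145),(145,148)):
    P=C[box(C,552,585,-206,-175,z0,z1)]
    if len(P)>5: print(z0,len(P),cv2.minEnclosingCircle(P[:,:2].astype(np.float32)),rect(P))
P=C[box(C,390,575,-215,-150,152,170)]
i=P[:,0].argsort(); print('free end',P[i[:60]].mean(0).round(1),'hinge end',P[i[-60:]].mean(0).round(1))
P=C[box(C,395,550,-460,-205,30,40)]; print('toterim',rect(P)); P=C[box(C,430,520,-360,-280,100,112)]; print('plate',rect(P),P[:,2].mean())
for n in ('scene','side'):
    s=snapshot(n);print(n,{k:[(r['point'],r['p']) for r in nets.spot_point(s,k)[:1]] for k in ('knuckle_low','knuckle_high','pin_low','pin_high','door_edge')})
    C,I,N=merged(s)
    for k,z in (('mouse_mid',15),('tin_center',20),('notes_mid',7)):
        r=nets.spot_point(s,k)[:1]; print(k,[(ray_at_z(s,x['point'],z).round(0),x['p']) for x in r])
E
```

```text
141 32 ((568.0924072265625, -190.08242797851562), 11.783642768859863) ((566.6896362304688, -190.1791534423828), (23.275100708007812, 17.766948699951172), 89.04492950439453)
143 164 ((568.6421508789062, -190.02688598632812), 11.51023006439209) ((569.9595336914062, -190.0907440185547), (22.132871627807617, 20.25775718688965), 79.96762084960938)
145 20 ((571.5911865234375, -189.47486877441406), 9.55520248413086) ((574.5791625976562, -189.3916015625), (7.348848342895508, 19.060991287231445), 1.5963276624679565)
free end [ 406.5 -177.3  154.7] hinge end [ 550.6 -188.3  161.2]
toterim ((479.0278015136719, -328.9498291015625), (242.29884338378906, 149.237548828125), 85.372802734375)
plate ((471.1054992675781, -321.2262268066406), (20.641010284423828, 55.615299224853516), 86.15076446533203) 107.34837231830488
scene {'knuckle_low': [([234.7, 196.2], 0.73)], 'knuckle_high': [([238.7, 168.9], 0.61)], 'pin_low': [], 'pin_high': [([238.1, 166.5], 0.56)], 'door_edge': [([290.6, 171.1], 0.91)]}
mouse_mid [(array([ 736., -233.,   15.]), 0.71)]
tin_center [(array([ 636., -366.,   20.]), 0.86)]
notes_mid []
side {'knuckle_low': [([299.9, 160.8], 0.74)], 'knuckle_high': [([304.0, 251.4], 0.72)], 'pin_low': [([302.5, 274.8], 0.8)], 'pin_high': [([306.0, 253.0], 0.96)], 'door_edge': [([241.7, 262.3], 0.86)]}
mouse_mid [(array([ 733., -231.,   15.]), 0.92)]
tin_center [(array([ 633., -367.,   20.]), 0.56)]
notes_mid [(array([593., 425.,   7.]), 0.7)]
```

View pics/w26.png

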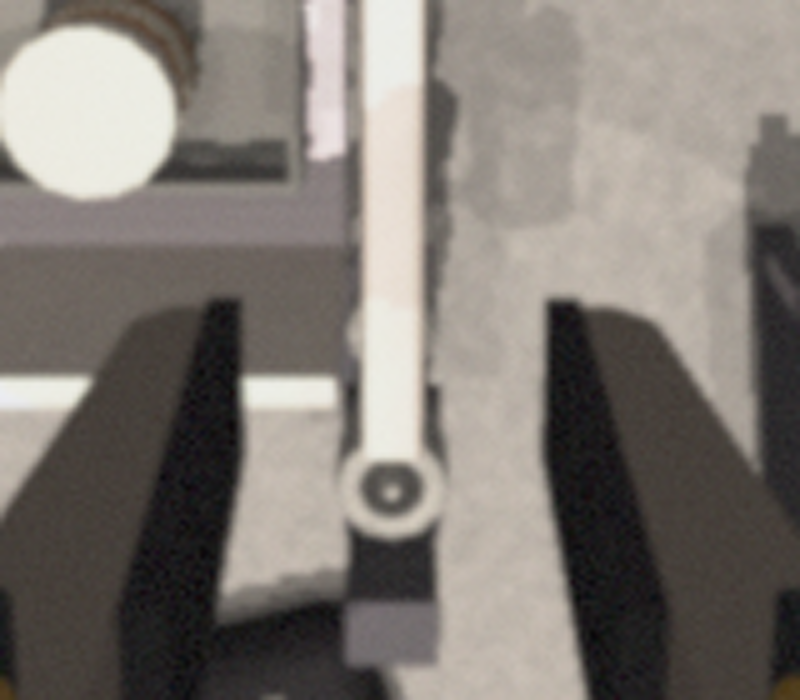

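The pin tip is visible inside the knuckle bore at (278,279). The upper knuckle is about 2.5 mm off its axis at most, with its rim at about 144 mm as expected when seated. The free edge is at about (406, −177), against an expected (408.5, −177.4). The robot is clear of everything, so I'm handing in.

```bash
python3 -c "
from h import *
print(finish_job())"
```

```text
the job is handed in; nothing more can be done
None
```

The job is handed in at about 45 s of the 210 s limit; it reports no verdict. My last checks put every final condition within tolerance.

- **Jars:** All three jars on the desk stand upright in separate compartments of the tote. I saw no fourth jar, and I left the blue, red and black look-alikes alone.
- **Tote on the rollers:** I rolled it to the end stop without lifting it. Contact showed as a 4.4 N rise with the motion stalling.
- **Tote in the bay:** I lifted it there, kept it level and set it down in the bay. It measured about 1–5 mm from the bay's middle, with its long side aligned to within 1°.
- **Door:** It hangs on both pins, fully down and shut.
  - The upper pin's tip shows inside its knuckle, and the knuckle is about 2.5 mm off the pin's axis (limit 7 mm).
  - The lower knuckle looks seated in the images, but I could not measure it.
  - The free edge is about 3 mm from shut (limit 20 mm).
- **Bystanders:** The mouse and tin looked unmoved. I only saw the notebook at the end and did not compare it with its starting position, but the arm never went near it.

**Disagreements:**
- After release the door sagged about 2.5° at its free edge from play on the pins.
- The pin measured about 4 mm away from where the bay's walls implied, so I used the direct pin measurement.
- The scene and side cameras differ by about 5 mm. I relied on the wrist camera for the fits.

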